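# Ready the vibrating table for a plaster pour

### The arm

A 7-joint arm with a two-finger parallel gripper is mounted at the origin on the work surface; the furniture and walls round the work are solid. World frame = base frame: x ahead of the robot, y to its left, z up, the work surface at z = 0. Lengths are in m, angles in rad, forces in N, time in s.
With the tool pointing down it reaches from about 0.35 to 0.9 m from the base axis. Payload 8.1 kg.
Tool frame: the origin (TCP) lies midway between the tips of the shut fingers; the grasp point (between the pads) lies arm.grasp_offset behind it (arm.grasp_offset is the distance from the TCP to the grasp point, in m); z points along the fingers, y is the line along which they close (so a half turn about z gives the same grasp; the last joint's range is limited). The gripper opens to 92 mm and grips with 3 to 60 N. Pads are 19 mm wide; open, the fingers measure 130 mm over their backs; the gripper's body (75 mm by 190 mm) begins 47 mm behind the grasp point.
Start: joints at [-1.207, 0.434, 0.025, 1.573, -0.012, 1.134, -0.075], TCP at [0.281, 0.558, 0.227] pointing down, gripper open.
Joint ranges: [-2.62, 2.62], [-0.44, 2.09], [-1.27, 1.32], [0.08, 2.57], [-1.32, 4.46], [0.12, 2], [-2.74, 2.74]. Speed limits (rad/s): [2.22, 2.22, 3.01, 3.01, 3.14, 3.14, 3.14].

### API

Orientations are given as a rotation vector (axis times angle).
In Python, from cell import observe, imaging, arm gives the robot as it stands.
- The arm moves only by the tool apply_moves, never from a script. Its argument "commands" is a list of rows, each a list of 5 numbers: the opening in per cent of the stroke, from 0 (shut) to 100 (fully open), then the shift along the world's x, y, z in units of 0.06 m (1.0 is 0.06 m), then the turn about the world's z in units of 0.5 rad (1.0 is 0.5 rad). A call has 1 to 12 rows; each row shifts and turns the commanded pose from where the row before left it; what a row does not reach is not made up. A row lasts 1/8 s, in which the tool goes at most 62.5 mm and 10.7 degrees, less where a joint would pass 70% of its speed; a pose out of reach is approached as far as the arm can. A call with a number of a shift or a turn outside -1 to 1 is refused whole. A call with a gripper value outside its range is refused whole. The fingers move at their own pace and stop on an object; "newtons" is the grip in N (left out, the last holds). Time passes only in rows, so rows that do not move let the fingers close. It gives the time, the measured TCP pose, the force, the opening and the grip force at its end, in the units of the state.
- observe(): the state, without advancing time (a new reading comes with each control period).
- imaging.get_image(name): name is "scene" or "side" or "wrist"; returns (picture, depth): 420x560x3 uint8, red, green, blue; 420x560 float32, m along the optical axis (not along the pixel's ray), 0 where there is no reading.
- imaging.camera_params(name): a dict with "camera_matrix" (3x3 intrinsics, pixels), "origin" and "rotation" of the camera in the world; the wrist camera has in their place "tool_from_camera" (4x4, takes a point from camera to tool coordinates, whose origin is the TCP and whose axes are the flange's). Camera axes: x right, y up, looking along -z (the intrinsics and any distortion apply to the point x, -y, -z); pixel columns grow to the right and rows downward; lengths in m; the calibration is good to about 2 mm. A picture is of the moment at which its call begins: read the wrist's pose just before it. camera_params takes no time and is no camera call.
- arm.sign_off(): hands the job in; it is judged then, once.
The state is a dict: "clock": time; "joints": joint angles; "dq": joint speeds; "joint_efforts": joint torques, N m; "position": TCP position; "ee_rot": TCP orientation; "force": force on the tool from outside, world axes, zero at the start; "ft_torque": the same for the moment, N m; "width": opening from 0.0 (shut) to 1.0 (fully open); "gripper_force": force on a finger pad.
Only numpy, scipy, OpenCV 4.12 (cv2) and the standard library are available. Lean on these libraries where they do the work, as an engineer would, in place of code of your own. Each camera call takes 0.05 s, during which the arm holds its last target. There are 200 camera calls.

### The job

Get the vibrating table ready for a plaster pour. So that the deck stays still while you load it, first bring the throttle lever all the way back to its idle stop, on the robot's side, and leave it there; then lift all the blue pots out of the holder, each straight off the stack or well it sticks in, and stand each upright in a pen of its own on the deck. When all are in, swing the hold-down bar over the pots until it is fully down, and last set the throttle lever in line with the green pointer, without shifting the pointer or the two white cast cups on the bench.

Things in the scene. Friction and masses are not known exactly. Their poses are not given: they have to be found in the camera images.
- pot_1: blue enamelled steel pot, open at the top, 70 mm tall, straight tapered wall 2.4 mm thick, outside diameter 51 mm at the foot, 62 mm at the rim, about 0.22 kg; origin at the middle of its underside, z up through its mouth. Always there: wedged in the middle well of the holder, lowest of the stack; it holds better than the pots above it and stays when they are pulled, then needs up to 20 N itself
- pot_2: pot like pot_1, always there: nested in pot_1, 31 mm higher, so that only its top 31 mm stands free above the rim below; grip it there, just under its rim. It sticks by its taper: 5 to 20 N straight up breaks it loose (grip 25 to 40 N, pull slowly, do not tilt); after 10 mm it is free, after 45 mm clear
- pot_3: pot like pot_1, may be absent: nested in pot_2, 31 mm higher still; it sticks and is pulled like pot_2
- pot_4: pot like pot_1, may be absent: alone in the holder's left (+y) well, sticking there likewise; its top 36 mm stands out of the well
- pot_5: pot like pot_1, may be absent: alone in the holder's right (-y) well, sticking there likewise; its top 36 mm stands out of the well
- pot_holder: pot holder, fixed: dark steel foot plate 90 x 274 x 10 mm with three short steel wells in a row along its y, 92 mm apart, the middle one at the origin; their tops are 50 mm above the table. A pot seated in a well has its underside 16 mm above the table. Origin on the table under the plate's middle, x away from the robot
- vib_table: pneumatic vibrating table, fixed: grey base plate 150 x 515 x 8 mm; over it a steel deck with five black-matted pens in a row along y, deck top 45 mm above the table, rails round the pens 8 mm higher. Origin on the table under the deck's middle, x away from the robot, y along the row to the left. Throttle at its +y end, the hold-down bar's red grip at its -y end
- pen_1 (a point): middle of the floor of pen 1 (counted from -y), on the deck; each pen is 71 mm along the row and 92 mm across it inside, pens 75 mm apart. A pot standing flat anywhere in it is in place
- pen_2 (a point): middle of the floor of pen 2 (counted from -y), on the deck; each pen is 71 mm along the row and 92 mm across it inside, pens 75 mm apart. A pot standing flat anywhere in it is in place
- pen_3 (a point): middle of the floor of pen 3 (counted from -y), on the deck; each pen is 71 mm along the row and 92 mm across it inside, pens 75 mm apart. A pot standing flat anywhere in it is in place
- pen_4 (a point): middle of the floor of pen 4 (counted from -y), on the deck; each pen is 71 mm along the row and 92 mm across it inside, pens 75 mm apart. A pot standing flat anywhere in it is in place
- pen_5 (a point): middle of the floor of pen 5 (counted from -y), on the deck; each pen is 71 mm along the row and 92 mm across it inside, pens 75 mm apart. A pot standing flat anywhere in it is in place
- throttle (a joint): throttle lever angle, rad: 0 on the idle stop (the lever leans 40 degrees from upright toward the table's -x, the robot's side), growing as it swings to +x, 0.70 upright, 1.40 at the far stop. It stays where it is left; about 2 N at the knob moves it
- throttle_knob (a point): centre of the black ball, 25 mm in diameter, at the top of the throttle lever (steel lever 10 mm wide and 6 mm thick). It moves on an arc of 95 mm radius about throttle_hinge; the frame turns with the lever
- throttle_hinge (a point): point on the throttle lever's hinge axis (along the vib_table's y) in the plane in which the ball swings, 62 mm above the table
- pointer (a joint): angle of the green setting pointer, rad, on the same axis and with the same zero and direction as the throttle: the lever is in line with the pointer when both values are equal. Stiff, but it shifts if it is knocked; its top reaches 72 mm from the axis, 13 to 23 mm to +y of the ball's plane
- pointer_tip (a point): outer end of the green pointer beside the white quadrant; the frame turns with the pointer, its z axis parallel to that of throttle_knob when lever and pointer are in line
- hold_down (a joint): hold-down bar angle, rad: 0 fully down on its stop, the bar level over the middle of the row with 2 mm between it and the rims of the pots; grows as the bar swings up and back (to +x), 2.6 fully open. Stiff, it stays where it is left; 5 to 12 N at the grip moves it. Its two posts, 132 mm high, stand behind the deck's ends, 52 mm to +x of the row
- hold_down_grip (a point): middle of the red grip, a sleeve 19 mm in diameter and 44 mm long along the bar (the vib_table's y), 48 mm beyond the end of the deck; it moves on an arc of 52 mm radius about hold_down_hinge, in front of it (-x) when down, straight above it at 1.57
- hold_down_hinge (a point): point on the bar's hinge axis (along the vib_table's y), level with the grip along y, 123 mm above the table
- cast_cup_a: unfired white cup 54 mm across and 65 mm high on a white tile on the right; not to be moved
- cast_cup_b: unfired white cup 63 mm across and 76 mm high on the bench on the right; not to be moved

How it is judged:
By the outcome, as a careful person would: the job done as asked, in the order asked, and still so for the second after the job is handed in, with the robot touching nothing.
Of pot_3, pot_4, pot_5 only 1 to 3 are there at a start; the rules pass over those that are not, and their reading is None.
At some moment in a run one of pot_1, pot_2, pot_3, pot_4, pot_5 may be knocked a few centimetres aside while the robot is not near it.
Once in a run the grip may slacken for a moment while it holds something.
It also fails if it takes over 210 s, if anything falls off the work surface, if the arm or the gripper's body presses on something with over 40 N, if the wrist force passes 120 N, or if a joint passes its speed limit or range.

## Working session

There is one attempt and no reset: what is moved stays moved. The work goes in short steps, Python scripts to look and compute and a tool call to move; the robot and the scene stay as the last step left them, time stands still between calls to the robot, and variables do not carry over. Pictures are saved under pics/ and viewed, at most 21 in all, crops included, and the job is handed in when it is done.

Besides the shell and the picture viewer there is one more tool, called as a command line: name --pt "numbers of a row" for each row, then --argument value for the rest. apply_moves: Moves the arm, as the interface text tells. Its arguments: {"type":"object","properties":{"commands":{"type":"array"},"newtons":{"type":"number"}},"required":["commands"]}

```bash
ls; mkdir -p pics; python3 - <<'E'
from cell import observe, imaging, arm
import cv2, numpy as np
s=observe(); print(s, arm.grasp_offset)
for n in ("scene","side"):
    im,d=imaging.get_image(n); cv2.imwrite(f"pics/{n}0.png",im[:,:,::-1]); np.savez(f"{n}0.npz",im=im,d=d)
    print(n,imaging.camera_params(n),(d>0).mean())
print(imaging.camera_params("wrist"))
E
```

```text
pics
{'clock': 0.0, 'joints': array([-1.20660989,  0.43523597,  0.02500271,  1.57409967, -0.01159677,
        1.13400678, -0.07508778]), 'dq': array([ 7.62251906e-04, -7.30638716e-04,  1.68171772e-03,  4.97047970e-05,
       -1.04379357e-03, -1.20591864e-03,  2.14169342e-04]), 'joint_efforts': array([ 7.05928360e-04, -6.67846441e+01,  9.85373743e-01, -3.14463830e+01,
       -6.06004405e-02,  4.28175833e-02,  1.58176908e-04]), 'position': array([0.28109729, 0.55764088, 0.22593627]), 'ee_rot': array([-7.26665501e-01, -3.05617720e+00,  2.49829680e-03]), 'force': array([-0.42957241, -0.31334444,  0.08468971]), 'ft_torque': array([ 0.01843699,  0.01701289, -0.00385173]), 'gripper_force': 0.0, 'width': 1.0011985745267304} 0.0188
scene {'camera_matrix': array([[446.52649095,   0.        , 276.91438512],
       [  0.        , 446.52649095, 199.26224961],
       [  0.        ,   0.        ,   1.        ]]), 'origin': array([-0.01965398,  0.82544768,  0.61925131]), 'rotation': array([ 0.41275861, -1.35574172, -2.28033474])} 0.9955612244897959
side {'camera_matrix': array([[402.53981857,   0.        , 274.5118588 ],
       [  0.        , 402.53981857, 210.66629966],
       [  0.        ,   0.        ,   1.        ]]), 'origin': array([0.13528874, 1.00152203, 0.56014029]), 'rotation': array([ 0.26189432, -1.59103403, -2.32262049])} 0.9924957482993197
{'camera_matrix': array([[362.03502354,   0.        , 278.63541659],
       [  0.        , 362.03502354, 213.07007651],
       [  0.        ,   0.        ,   1.        ]]), 'tool_from_camera': array([[-8.38303592e-05,  9.61372182e-01,  2.75251742e-01,
         7.34067164e-02],
       [ 9.99999612e-01, -1.60890074e-04,  8.66499758e-04,
        -2.57699064e-04],
       [ 8.77314036e-04,  2.75251708e-01, -9.61371795e-01,
        -1.59080842e-01],
       [ 0.00000000e+00,  0.00000000e+00,  0.00000000e+00,
         1.00000000e+00]])}
```

View pics/scene0.png

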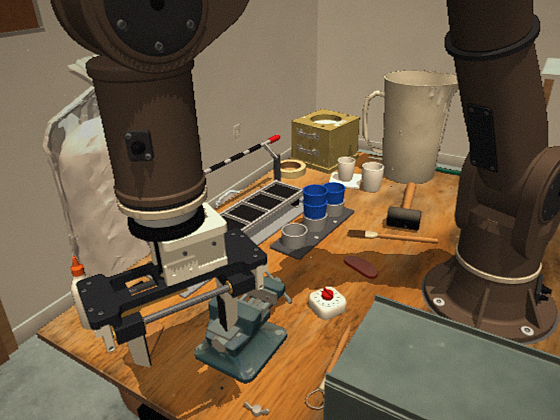

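View pics/side0.png

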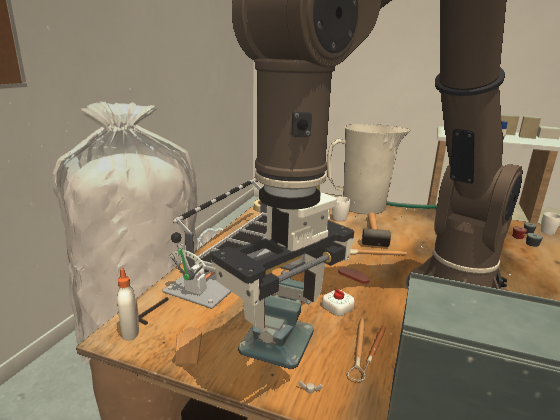

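The scene view shows the holder with its left well empty at (293,235), a stack at (315,200), and a pot in the right well at (334,193). The deck's pens are at (265,205) and the red grip at (275,139). The side view shows the throttle knob at (176,238) and the green pointer at (184,262).

```bash
cat > h.py <<'E'
from cell import observe, imaging, arm
import cv2, numpy as np
from scipy.spatial.transform import Rotation as R
np.set_printoptions(precision=4,suppress=True)
def cam(n,s=None):
    p=imaging.camera_params(n); K=p["camera_matrix"]
    if n=="wrist":
        s=s or observe(); T=np.eye(4); T[:3,:3]=R.from_rotvec(s["ee_rot"]).as_matrix(); T[:3,3]=s["position"]
        T=T@p["tool_from_camera"]; return K,T[:3,:3],T[:3,3]
    return K,R.from_rotvec(p["rotation"]).as_matrix(),np.array(p["origin"])
def shot(n,name):
    c=cam(n); im,d=imaging.get_image(n); cv2.imwrite(f"pics/{name}.png",im[:,:,::-1])
    np.savez(name+".npz",im=im,d=d,K=c[0],Rm=c[1],o=c[2]); return im,cloud(d,c),c
def cloud(d,c):
    K,Rm,o=c; v,u=np.mgrid[:d.shape[0],:d.shape[1]]
    P=np.stack([(u-K[0,2])/K[0,0]*d,-(v-K[1,2])/K[1,1]*d,-d],-1)@Rm.T+o; P[d<=0]=np.nan; return P
def onplane(u,v,z,c):
    K,Rm,o=c; r=Rm@np.array([(u-K[0,2])/K[0,0],-(v-K[1,2])/K[1,1],-1]); return o+r*(z-o[2])/r[2]
def proj(p,c):
    K,Rm,o=c; q=Rm.T@(np.array(p)-o); return K[0,2]-K[0,0]*q[0]/q[2], K[1,2]+K[1,1]*q[1]/q[2]
def mask(im,col):
    h=cv2.cvtColor(im,cv2.COLOR_RGB2HSV); 
    r={"blue":((100,120,40),(130,255,255)),"red":((0,150,90),(8,255,255)),"green":((45,120,50),(85,255,255)),"black":((0,0,0),(179,255,45))}[col]
    return cv2.inRange(h,*r)>0
E
python3 - <<'E'
from h import *
for n in ("scene","side"):
    z=np.load(n+"0.npz"); im,d=z["im"],z["d"]; c=cam(n); P=cloud(d,c)
    for col in ("blue","red","green"):
        k,l,st,ce=cv2.connectedComponentsWithStats(mask(im,col).astype(np.uint8))
        for i in range(1,k):
            if st[i,4]>15: 
                q=P[l==i]; print(n,col,st[i],np.nanmedian(q,0),np.nanmin(q,0),np.nanmax(q,0))
    if n=="side":
        for uv in((176,238),(176,236),(177,241)): print(P[uv[1],uv[0]])
    else:
        for uv in((222,222),(300,187),(263,207),(282,247),(352,209),(345,210),(345,160),(372,165),(270,250)): print(uv,P[uv[1],uv[0]])
E
```

```text
scene blue [ 303  182   42   37 1094] [ 0.4182 -0.0682  0.082 ] [ 0.3895 -0.1845  0.046 ] [ 0.4574 -0.0262  0.1168]
scene red [269 135  11   9  54] [ 0.6477 -0.2272  0.1586] [ 0.6417 -0.2518  0.1477] [ 0.6581 -0.2065  0.1642]
scene red [345 260  32  17  73] [0.2533 0.0431 0.0065] [0.219  0.0209 0.004 ] [0.2995 0.0608 0.0091]
scene red [ 72 267  11  10  33] [0.6461 0.4617 0.1257] [0.6414 0.4506 0.1177] [0.6549 0.4668 0.1325]
scene red [322 287  11  13  95] [0.2679 0.1957 0.0373] [0.2584 0.1699 0.0268] [0.2812 0.2039 0.0442]
scene green [436 167  25   7  56] [ 0.2044 -0.5687  0.012 ] [ 0.1729 -0.5781  0.005 ] [ 0.2436 -0.5582  0.0179]
(222, 222) [0.231  0.5317 0.3911]
(300, 187) [ 0.5792 -0.2603 -0.0015]
(263, 207) [ 0.5647 -0.0309  0.0435]
(282, 247) [0.4519 0.0608 0.0079]
(352, 209) [ 0.3847 -0.2097 -0.0017]
(345, 210) [ 0.393  -0.1792  0.0079]
(345, 160) [ 0.486  -0.3836  0.0615]
(372, 165) [ 0.3949 -0.3773  0.0658]
(270, 250) [ 0.4786  0.0736 -0.0022]
side blue [502 123   5   6  26] [-0.371  -2.2678  0.1232] [-0.389  -2.2963  0.101 ] [-0.3562 -2.2429  0.1399]
side red [519 231   7   8  36] [-0.2113 -0.4282  0.0216] [-0.2212 -0.4352  0.0057] [-0.2013 -0.4186  0.0354]
side red [340 272  29  11  67] [0.256  0.0501 0.007 ] [0.2186 0.0347 0.0029] [0.2967 0.0606 0.0113]
side red [334 288  10  11  80] [0.2691 0.1949 0.0408] [0.2581 0.1107 0.002 ] [0.293 0.203 0.049]
side green [400 205  37   3  60] [ 0.1209 -0.5867  0.0111] [ 0.0539 -0.6211  0.0066] [ 0.1883 -0.5701  0.0165]
[0.6385 0.2907 0.1553]
[0.6408 0.2871 0.1584]
[0.6384 0.2879 0.1465]
```

apply_moves --pt "60 0 0 1 0" --pt "60 0 0 1 0" --pt "60 0.3 -0.8 0.5 0.1" --pt "60 0.4 -0.8 0 0.1" --pt "60 0.4 -0.8 0 0.1" --pt "60 0.4 -0.8 0 0.1" --pt "60 0.4 -0.8 0 0.1" --pt "60 0.4 -0.8 0 0.1" --pt "60 0.4 -0.8 0 0.1" --pt "60 0.4 -0.8 0 0.1" --pt "60 0.3 -0.8 0 0.1" --pt "60 0 0 0 0.04"

```text
clock: 1.6
position: [0.4864, 0.1214, 0.3767]
ee_rot: [0.005, 3.141, -0.002]
force: [0.5, 0.9, -0.0]
width: 0.598
gripper_force: 0.0
```

```bash
python3 - <<'E'
from h import *
im,P,c=shot("wrist","w1"); print(observe()["position"],observe()["ee_rot"],c[2]); shot("scene","scene1");
im,P,c=shot("side","side1")
E
```

```text
[0.4856 0.1243 0.3765] [ 0.001  -3.1412  0.0005] [0.4128 0.1215 0.5357]
```

View pics/w1.png

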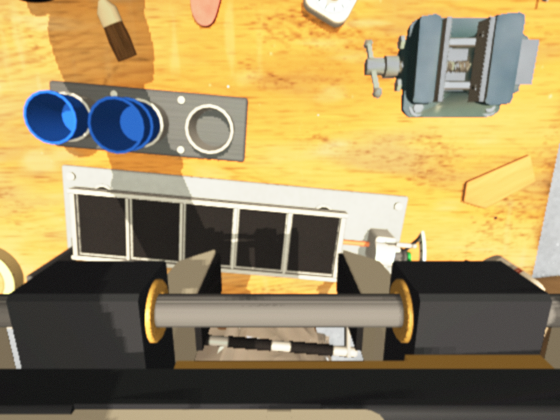

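View pics/side1.png

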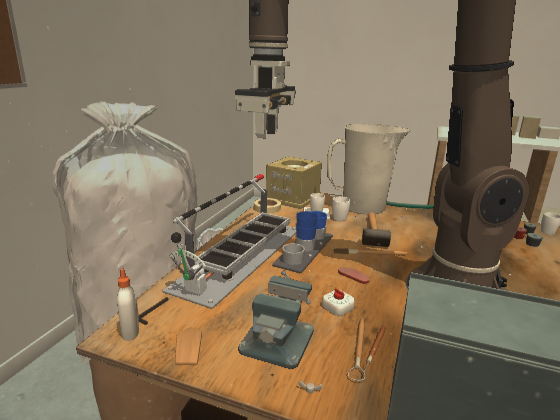

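The wrist view shows pot_5 at (57,117), the pot_1/pot_2 stack at (123,125), an empty left well at (209,129), and the pens from (75,225) to (340,245). The side view shows the knob at (176,238), the green pointer at (184,262), and the bar swung open with its red grip at (259,177).

```bash
python3 - <<'E'
from h import *
def ld(n):
    z=np.load(n+".npz"); c=(z["K"],z["Rm"],z["o"]); return z["im"],cloud(z["d"],c),c
im,P,c=ld("w1")
for uv in [(78,194),(343,215),(335,277),(73,254)]: print("deck",uv,onplane(*uv,.053,c),P[uv[1],uv[0]])
for uv in [(64,168),(406,197)]: print("base",onplane(*uv,.008,c))
for uv in [(53,82),(247,98),(243,160)]: print("holder",onplane(*uv,.010,c))
# rims: circle from cloud points in z band
m=cv2.dilate(mask(im,"blue").astype(np.uint8),np.ones((5,5)))>0
for nm,x0,x1,zr in (("pot5",10,88,.086),("stack",92,165,.117)):
    mm=m.copy(); mm[:,:x0]=0; mm[:,x1:]=0
    q=P[mm]; print(nm,np.nanmax(q[:,2]),np.nanpercentile(q[:,2],98)); t=q[np.abs(q[:,2]-zr)<.005]
    A=np.c_[2*t[:,:2],np.ones(len(t))]; s=np.linalg.lstsq(A,(t[:,:2]**2).sum(1),rcond=None)[0]; print(len(t),s[:2],np.sqrt(s[2]+s[0]**2+s[1]**2))
# empty well rim
q=P[95:165,178:245].reshape(-1,3); t=q[np.abs(q[:,2]-.05)<.004]; A=np.c_[2*t[:,:2],np.ones(len(t))]; s=np.linalg.lstsq(A,(t[:,:2]**2).sum(1),rcond=None)[0]; print("well",len(t),s[:2],np.sqrt(s[2]+s[0]**2+s[1]**2))
for n in("side1","scene1"):
    im,P,c=ld(n)
    for col in("green","red"):
        k,l,st,ce=cv2.connectedComponentsWithStats(mask(im,col).astype(np.uint8))
        for i in range(1,k):
            q=P[l==i]; 
            if st[i,4]>8 and np.nanmedian(q[:,0])>.5: print(n,col,st[i],ce[i],np.nanmedian(q,0),np.nanmin(q,0),np.nanmax(q,0))
    z0=(P[...,0]>.55)&(P[...,0]<.72)&(P[...,1]>.2)&(P[...,1]<.36)&(P[...,2]>.13)
    h=mask(im,"black")&z0; v,u=np.nonzero(h); print(n,"knob",len(u),u.mean() if len(u) else 0,v.mean() if len(u) else 0,np.nanmedian(P[h],0),np.nanmin(P[h],0),np.nanmax(P[h],0))
im,_,_=ld("side1"); cv2.imwrite("pics/s1c.png",cv2.resize(im[215:310,140:250,::-1],None,fx=6,fy=6,interpolation=cv2.INTER_CUBIC))
E
```

```text
deck (78, 194) [ 0.5229 -0.1548  0.053 ] [ 0.5239 -0.1574  0.0485]
deck (343, 215) [0.5538 0.209  0.053 ] [0.5533 0.2087 0.0547]
deck (335, 277) [0.6481 0.2016 0.053 ] [0.6475 0.2014 0.0542]
deck (73, 254) [ 0.6111 -0.1758  0.053 ] [ 0.6099 -0.174   0.056 ]
base [ 0.4941 -0.195   0.008 ]
base [0.5392 0.31   0.008 ]
holder [ 0.3754 -0.1892  0.01  ]
holder [0.3973 0.0763 0.01  ]
holder [0.4829 0.0681 0.01  ]
pot5 0.11905763526593616 0.0885411000841705
722 [ 0.421  -0.1545] 0.029673957978707654
stack 0.12053169092571708 0.1188044593384977
604 [ 0.4293 -0.0628] 0.02956073901397677
well 429 [0.4376 0.028 ] 0.029552831641334758
side1 red [256 174   8   7  35] [259.7143 176.6571] [ 0.6461 -0.2265  0.1624] [ 0.6405 -0.2499  0.1542] [ 0.6548 -0.2081  0.1681]
side1 knob 19 176.26315789473685 240.26315789473685 [0.6407 0.2885 0.1475] [0.635  0.2794 0.1436] [0.6502 0.2958 0.152 ]
scene1 green [147 231  16  34  97] [155.3196 248.1031] [0.6156 0.3017 0.0883] [ 0.603   0.2071 -0.0031] [0.725  0.3088 0.1324]
scene1 red [269 135  11   7  45] [273.9778 137.5778] [ 0.6479 -0.2286  0.1596] [ 0.6427 -0.2507  0.1526] [ 0.6586 -0.206   0.1639]
scene1 red [191 254   6   6   9] [193.7778 255.8889] [0.6003 0.209  0.0213] [0.5924 0.2029 0.0204] [0.6022 0.2215 0.032 ]
scene1 red [ 72 258   6   9  20] [ 74.4 262.3] [0.6514 0.459  0.1433] [0.6481 0.4547 0.1365] [0.6552 0.461  0.1535]
scene1 red [ 72 267  11  10  43] [ 77.2791 272.2791] [0.6462 0.4623 0.1244] [0.6424 0.4515 0.1175] [0.6553 0.4678 0.1315]
scene1 knob 101 147.5049504950495 217.67326732673268 [0.6397 0.2876 0.1532] [0.6325 0.2065 0.1402] [0.6942 0.2975 0.1608]
```

View pics/s1c.png

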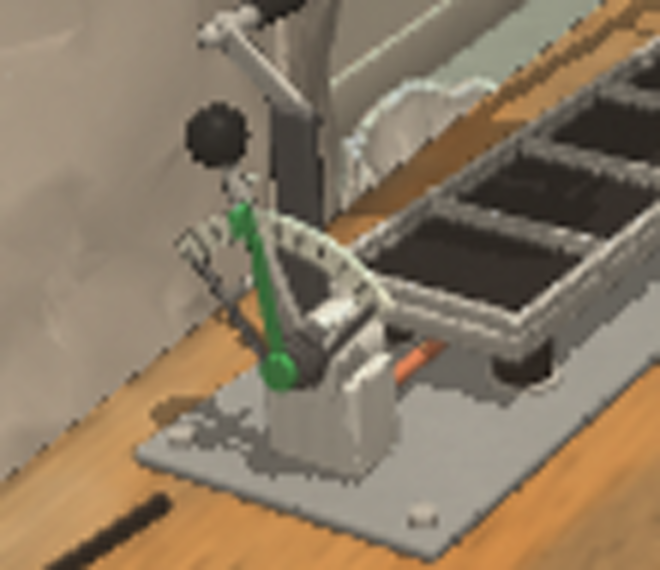

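The crop shows the ball at side pixel (176.2,237.5), the pointer hub at about (186.7,277) and its tip at about (180.3,251). The lever leans slightly further to +x than the pointer. Next I'll triangulate these points.

```bash
cat >> h.py <<'E'
def tri(uvs,cs):
    A=np.zeros((3,3));b=np.zeros(3);L=[]
    for (u,v),c in zip(uvs,cs):
        K,Rm,o=c; r=Rm@np.array([(u-K[0,2])/K[0,0],-(v-K[1,2])/K[1,1],-1]); r/=np.linalg.norm(r); M=np.eye(3)-np.outer(r,r); A+=M;b+=M@o
    return np.linalg.solve(A,b)
def ray_plane(uv,c,p0,n):
    K,Rm,o=c; r=Rm@np.array([(uv[0]-K[0,2])/K[0,0],-(uv[1]-K[1,2])/K[1,1],-1]); return o+r*(n@(p0-o))/(n@r)
YAW=-.09
EX=np.array([np.cos(YAW),np.sin(YAW),0]); EY=np.array([-np.sin(YAW),np.cos(YAW),0])
def ld(n):
    z=np.load(n+".npz"); c=(z["K"],z["Rm"],z["o"]); return z["im"],cloud(z["d"],c),c
E
python3 - <<'E'
from h import *
a=[ld("scene1"),ld("side1")]
out=[]
for im,P,c in a:
    m=mask(im,"black")&(np.linalg.norm(P-np.array([.640,.288,.153]),axis=-1)<.022)
    k,l,st,ce=cv2.connectedComponentsWithStats(cv2.morphologyEx(m.astype(np.uint8),cv2.MORPH_CLOSE,np.ones((3,3))))
    i=1+np.argmax(st[1:,4]); print(st[i],ce[i]); x,y,w,h=st[i,:4]; out.append((x+(w-1)/2,y+(h-1)/2))
out[1]=(176.0,237.3)
ball=tri(out,[a[0][2],a[1][2]]); print("ball",ball,[ (proj(ball,q[2]),o) for q,o in zip(a,out)])
for q,n in zip(a,("scene","side")):
    im,P,c=q; m=mask(im,"green"); 
    if n=="side":
        h=cv2.cvtColor(im,cv2.COLOR_RGB2HSV); m=cv2.inRange(h,(45,80,30),(85,255,255))>0
    m[:, :100]=0;m[:,250:]=0;m[:215]=0;m[320:]=0
    v,u=np.nonzero(m); pts=[ray_plane((x,y),c,ball+.023*EY,EY) for x,y in zip(u,v)]
    pts=np.array(pts); X=(pts-ball)@EX; Z=pts[:,2]
    print(n,len(u),"top px",u[v==v.min()],v.min(),"bot",u[v==v.max()],v.max())
    for zz in np.arange(.05,.145,.01):
        s=np.abs(Z-zz)<.005
        if s.any(): print(round(zz,3),s.sum(),X[s].mean().round(4),X[s].min().round(4),X[s].max().round(4))
imgs=a[0][0]; cv2.imwrite("pics/sc1c.png",cv2.resize(imgs[200:290,110:220,::-1],None,fx=6,fy=6,interpolation=cv2.INTER_CUBIC))
E
```

```text
[142 213  12  11 102] [147.4216 217.9412]
[172 238   9   5  20] [176.4 240.2]
ball [0.6396 0.2882 0.1544] [((np.float64(147.23311696115255), np.float64(217.37907105479624)), (np.float64(147.5), np.float64(218.0))), ((np.float64(176.2445726825245), np.float64(237.85409871369575)), (176.0, 237.3))]
scene 97 top px [151] 231 bot [159 160] 264
0.07 11 -0.0456 -0.0522 -0.0396
0.08 18 -0.0491 -0.0569 -0.0403
0.09 11 -0.0471 -0.0519 -0.0428
0.1 8 -0.0457 -0.0488 -0.0426
0.11 8 -0.0442 -0.0473 -0.0417
0.12 7 -0.0426 -0.0463 -0.0402
0.13 17 -0.0338 -0.0433 -0.0247
0.14 16 -0.0344 -0.0424 -0.0232
side 97 top px [180] 249 bot [185 186 187 188] 279
0.07 16 -0.0396 -0.0486 -0.0316
0.08 18 -0.0416 -0.0489 -0.0347
0.09 10 -0.0398 -0.0437 -0.0358
0.1 9 -0.0372 -0.0394 -0.0337
0.11 8 -0.0356 -0.0373 -0.0338
0.12 9 -0.0339 -0.0375 -0.0317
0.13 16 -0.0298 -0.0355 -0.0243
0.14 11 -0.0275 -0.0332 -0.022
```

View pics/sc1c.png

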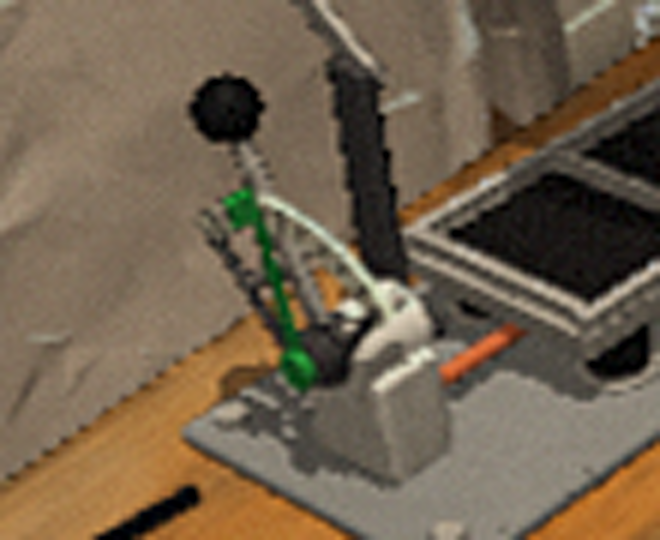

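The scene crop shows the ball at (147.5,218), the pointer tip blob at (149.7,234.7) and the hub at (159.5,261.3).

```bash
python3 - <<'E'
from h import *
a=[ld("scene1"),ld("side1")]; cs=[q[2] for q in a]
for nm,uv in (("tip",[(149.7,234.7),(180.3,251.3)]),("hub",[(159.5,261.3),(186.7,277)]),("ball",[(147.8,218),(176.1,237.4)])):
    p=tri(uv,cs); print(nm,p,"local",(p@EX),(p@EY),[np.subtract(proj(p,c),u) for c,u in zip(cs,uv)])
for im,P,c in a:
    for (u,v) in ([(150,234),(159,261),(147,218)] if im is a[0][0] else [(180,251),(187,277),(176,237)]): 
        q=P[v-1:v+2,u-1:u+2].reshape(-1,3); q=np.nanmedian(q,0); print(q,q@EX,q@EY)
E
```

```text
tip [0.6146 0.311  0.1339] local 0.5841139344519601 0.36496974323359294 [array([-0.2848, -0.6708]), array([0.267 , 0.5979])]
hub [0.6053 0.3061 0.067 ] local 0.5753637933697429 0.3592476170730861 [array([-0.1646, -0.4045]), array([0.1615, 0.3609])]
ball [0.6403 0.2869 0.1535] local 0.6119626459411687 0.34325794280592076 [array([-0.2595, -0.6044]), array([0.2379, 0.5393])]
[0.6213 0.3037 0.1277] 0.5915187221940491 0.3583576596009638
[0.6079 0.3044 0.0654] 0.5780378528640889 0.3578237229044455
[0.6386 0.2898 0.1547] 0.6099960265937763 0.3460682534680407
[0.6211 0.3044 0.1311] 0.5912348020490762 0.35896326853156185
[0.6074 0.3023 0.0655] 0.5778008391327822 0.3557006901267972
[0.6401 0.2889 0.1563] 0.6114917380581473 0.3452911179677993
```

apply_moves --pt "60 0.64 0.68 0 -0.045" --pt "60 0.64 0.68 0 -0.045" --pt "60 0.64 0.68 0 -0.045" --pt "60 0.65 0.68 0 -0.045" --pt "60 0 0 -0.8 0" --pt "60 0 0 -0.8 0" --pt "60 0 0 -0.8 0" --pt "60 0 0 -0.4 0" --pt "60 0 0 0 0" --pt "60 0 0 0 0" --newtons 6

```text
clock: 3.0
position: [0.6397, 0.2906, 0.21]
ee_rot: [0.135, 3.137, 0.002]
force: [-0.8, 0.0, 0.4]
width: 0.598
gripper_force: 0.0
```

```bash
python3 - <<'E'
from h import *
s=observe(); print(s["position"],s["ee_rot"])
im,P,c=shot("side","side2"); im,P,c2=shot("wrist","w2")
print(proj([.640,.2875,.152],c2))
E
```

```text
[0.6397 0.2906 0.21  ] [0.1346 3.1375 0.0018]
(np.float64(275.0070659117965), np.float64(230.46354158023215))
```

View pics/side2.png

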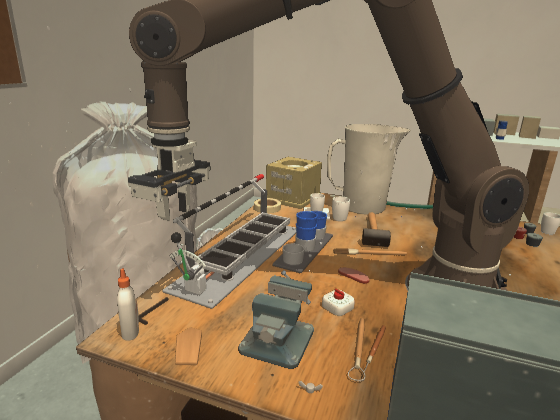

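The side view shows the gripper hovering over the ball at (176,238), clear of the bar. I'll descend and grip the ball lightly.

apply_moves --pt "60 0 -0.05 -0.5 0" --pt "60 0 0 -0.57 0" --pt "60 0 0 0 0" --pt "20 0 0 0 0" --pt "20 0 0 0 0" --pt "20 0 0 0 0" --pt "20 0 0 0 0" --pt "20 0 0 0 0" --pt "20 0 0 0 0" --newtons 6

```text
clock: 4.22
position: [0.6407, 0.2828, 0.1456]
ee_rot: [0.141, 3.137, -0.005]
force: [-0.2, -8.0, 4.3]
width: 0.264
gripper_force: 6.0
```

```bash
python3 - <<'E'
from h import *
im,P,c2=shot("wrist","w2")
print(observe()["width"]*92)
E
```

```text
24.249805329124975
```

View pics/w2.png

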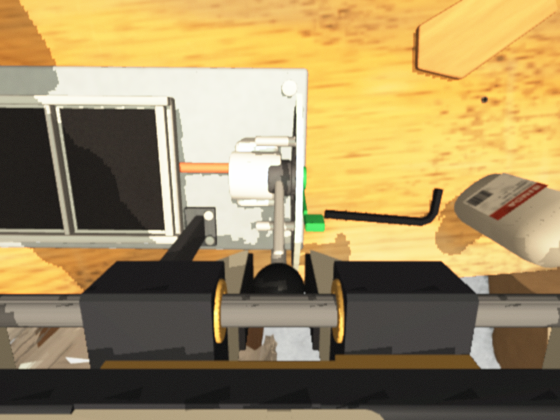

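The wrist view shows the ball held between the pads at (278,280), with the green pointer off to the side at (313,222). I'll swing the lever along its arc to the idle stop.

apply_moves --pt "20 -0.2 -0.06 0.065 0" --pt "20 -0.23 0.02 0.04 0" --pt "20 -0.24 0.02 0.01 0" --pt "20 -0.24 0.02 -0.03 0" --pt "20 -0.23 0.02 -0.065 0" --pt "20 -0.215 0.02 -0.1 0" --pt "20 -0.2 0.02 -0.13 0" --pt "20 -0.085 0.01 -0.07 0" --pt "20 0 0 0 0" --pt "20 0 0 0 0" --newtons 8

```text
clock: 5.52
position: [0.5387, 0.2922, 0.1273]
ee_rot: [-0.133, -3.136, -0.002]
force: [-2.3, 6.0, 2.8]
width: 0.249
gripper_force: 8.1
```

```bash
python3 - <<'E'
from h import *
im,P,c2=shot("wrist","w3"); a,_,c=shot("side","side3")
cv2.imwrite("pics/s3.png",np.hstack([cv2.resize(a[200:310,130:240,::-1],(400,400),interpolation=cv2.INTER_CUBIC),cv2.resize(im[100:340,160:400,::-1],(400,400))]))
E
```

```text
(no output)
```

View pics/s3.png

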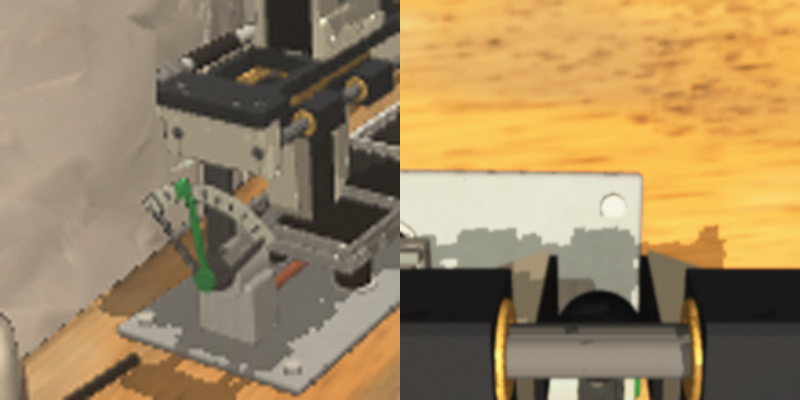

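The ball is still gripped and the pointer hasn't moved. I'll push a little further to confirm the stop.

apply_moves --pt "20 -0.06 0.0 -0.06 0" --pt "20 -0.06 0.0 -0.06 0" --pt "20 0 0 0 0" --pt "20 0 0 0 0" --newtons 12

```text
clock: 6.12
position: [0.532, 0.2912, 0.1201]
ee_rot: [-0.134, -3.136, 0.0]
force: [-3.6, 4.9, 2.2]
width: 0.2
gripper_force: 2.9
```

apply_moves --pt "60 0 0 0 0" --pt "60 0 0 0 0" --pt "60 0 0 0 0" --pt "60 0 0 0.7 0" --pt "60 0 0 0.9 0" --pt "60 -0.5 -0.7 0.3 0" --pt "60 -0.5 -0.7 0.3 0" --pt "60 -0.5 -0.7 0.3 0" --pt "60 -0.3 -0.7 0 0" --pt "60 0 0 0 0"

```text
clock: 7.38
position: [0.4249, 0.1191, 0.271]
ee_rot: [0.144, 3.138, 0.0]
force: [0.8, 0.3, -0.4]
width: 0.603
gripper_force: 0.0
```

```bash
python3 - <<'E'
from h import *
_,_,c1=shot("scene","scene4"); im,P,c2=shot("side","side4"); shot("wrist","w4")
a=[ld("scene4"),ld("side4")]
for im,P,c in a:
    p=np.array([.516,.343,.135]); w=p[0]*EX+p[1]*EY+[0,0,p[2]]; print("exp px",proj(w,c))
    m=mask(im,"black")&(np.linalg.norm(P-w,axis=-1)<.03); q=np.nanmedian(P[m],0); print(m.sum(),q,q@EX,q@EY, np.argwhere(m).mean(0))
cv2.imwrite("pics/s4.png",np.hstack([cv2.resize(x[0][y:y+110,xx:xx+110,::-1],(400,400),interpolation=cv2.INTER_CUBIC) for x,y,xx in((a[0],195,110),(a[1],205,130))]))
E
```

```text
exp px (np.float64(180.32218653092733), np.float64(239.0872717493432))
117 [0.5445 0.2983 0.1382] 0.51548839705237 0.3460367608719748 [238.4017 179.3846]
exp px (np.float64(211.16598956274947), np.float64(254.25501319100366))
32 [0.5433 0.2984 0.134 ] 0.5142589691989342 0.3460418985675489 [255.0625 210.6562]
```

View pics/s4.png

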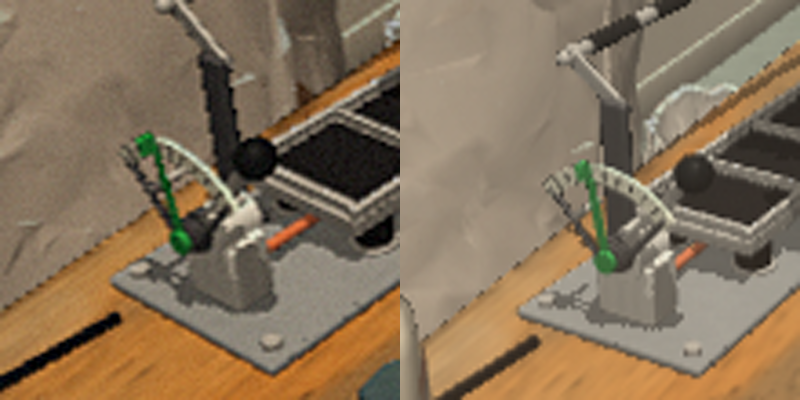

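The lever rests at idle: the ball measures local x 0.515 against 0.516 predicted, and the pointer is unmoved. Now I'll refit the pots and pens from the closer wrist view.

```bash
cat >> h.py <<'E'
def pots(P,im):
    m=mask(im,"blue"); k,l,st,ce=cv2.connectedComponentsWithStats(cv2.morphologyEx(m.astype(np.uint8),cv2.MORPH_CLOSE,np.ones((3,3))))
    for i in range(1,k):
        if st[i,4]<200: continue
        g=cv2.dilate((l==i).astype(np.uint8),np.ones((5,5)))>0; q=P[g]; q=q[~np.isnan(q[:,0])]; zt=np.percentile(q[:,2],97); t=q[np.abs(q[:,2]-zt)<.005][:,:2]
        for _ in range(4):
            A=np.c_[2*t,np.ones(len(t))]; s=np.linalg.lstsq(A,(t**2).sum(1),rcond=None)[0]; r=np.sqrt(s[2]+s[0]**2+s[1]**2)
            e=np.abs(np.linalg.norm(t-s[:2],axis=1)-r); t=t[e<max(.002,np.percentile(e,85))] if _<3 else t
        print("pot px",ce[i],"ztop",zt,"c",s[:2],"r",r,"n",len(t),"local",s[:2]@EX[:2],s[:2]@EY[:2])
E
python3 - <<'E'
from h import *
im,P,c=ld("w4"); pots(P,im)
# pens: black mat components, z near .045
h=cv2.cvtColor(im,cv2.COLOR_RGB2HSV); m=((h[...,2]<60)&(np.abs(P[...,2]-.045)<.01)).astype(np.uint8); m=cv2.morphologyEx(m,cv2.MORPH_OPEN,np.ones((3,3)))
k,l,st,ce=cv2.connectedComponentsWithStats(m)
for i in range(1,k):
    if st[i,4]>300: 
        q=P[l==i]; X=q@EX; Y=q@EY; f=lambda a:np.percentile(a,[1,50,99]); print(st[i],"X",f(X),"Y",f(Y),"z",np.median(q[:,2]))
E
```

```text
pot px [ 65.3216 207.5361] ztop 0.11828796447078771 c [ 0.4287 -0.0626] r 0.02968439344574375 n 1020 local 0.4325880181097358 -0.023857230133251778
[240 288  55   6 322] X [0.5399 0.5438 0.5475] Y [0.1146 0.1449 0.1777] z 0.04706836308511189
[204 328  28  21 523] X [0.5936 0.6092 0.623 ] Y [0.0693 0.0869 0.1018] z 0.04709078276470424
[ 241  328   52   22 1101] X [0.5937 0.6082 0.6235] Y [0.114  0.1444 0.1762] z 0.04711399954246226
[ 303  328   51   22 1024] X [0.5937 0.609  0.6236] Y [0.1896 0.219  0.2498] z 0.04703668018158694
```

View pics/w4.png

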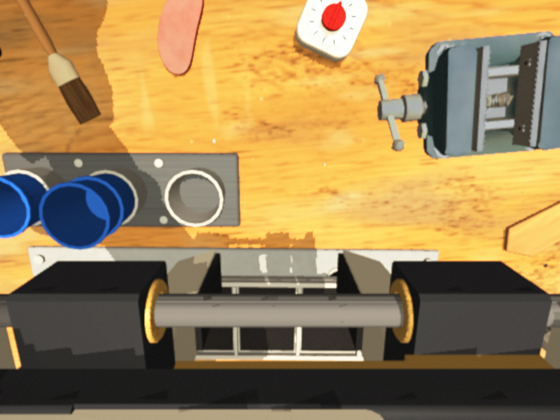

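The wrist view shows the stack at (70,212), pot_5 at (15,205) and the pens at row 340. I'll grip pot_2 now.

apply_moves --pt "88 0.02 -0.76 0 0" --pt "88 0.02 -0.76 0 0" --pt "88 0.02 -0.76 0 0" --pt "88 0 -0.75 0 0" --pt "88 0 0 -0.9 0" --pt "88 0 0 -0.9 0" --pt "88 0 0 -0.6 0" --pt "88 0 0 -0.6 0" --pt "88 0 0 0 0" --pt "50 0 0 0 0" --pt "50 0 0 0 0" --pt "50 0 0 0 0" --newtons 32

```text
clock: 9.02
position: [0.4305, -0.0624, 0.0919]
ee_rot: [0.14, 3.135, -0.005]
force: [-0.0, -14.6, -3.0]
width: 0.656
gripper_force: 32.0
```

apply_moves --pt "50 0 0 0 0" --pt "50 0 0 0 0" --pt "50 0 0 0.04 0" --pt "50 0 0 0.04 0" --pt "50 0 0 0.04 0" --pt "50 0 0 0.04 0" --pt "50 0 0 0.04 0" --pt "50 0 0 0.04 0" --pt "50 0 0 0.04 0" --pt "50 0 0 0.04 0" --newtons 35

```text
clock: 10.28
position: [0.4296, -0.0589, 0.11]
ee_rot: [0.136, 3.138, 0.001]
force: [0.4, 0.7, -1.7]
width: 0.664
gripper_force: 35.0
```

apply_moves --pt "50 0 0 0.3 0" --pt "50 0 0 0.5 0" --pt "50 0 0 0.55 0" --pt "50 0.4 0.5 0 0" --pt "50 0.5 0.7 0 0" --pt "50 0.55 0.75 0 0" --pt "50 0.55 0.75 0 0" --pt "50 0.45 0.65 0 0" --pt "50 0.33 0.42 0 0" --pt "50 0 0 0 0" --pt "50 0 0 0 0" --newtons 35

```text
clock: 11.65
position: [0.5956, 0.1662, 0.1904]
ee_rot: [-0.137, -3.137, 0.001]
force: [-0.0, -0.9, -2.3]
width: 0.664
gripper_force: 35.0
```

```bash
python3 - <<'E'
from h import *
s=observe(); p=s["position"]; print(p,p@EX,p@EY)
a,P,c=shot("side","side5"); b,Pb,cb=shot("scene","scene5")
for im,Q in((a,P),(b,Pb)): pots(Q,im)
cv2.imwrite("pics/s5.png",cv2.resize(np.hstack([a[120:320,160:360,::-1],b[120:320,160:360,::-1]]),(800,400),interpolation=cv2.INTER_CUBIC))
E
```

```text
[0.5956 0.1662 0.1904] 0.5782694921287533 0.21906010994947328
pot px [221.0209 212.5906] ztop 0.2202222397535333 c [0.594 0.168] r 0.03347504112401628 n 30 local 0.5764779509706526 0.22068058393661627
pot px [310.698  225.0036] ztop 0.08867422111362114 c [ 0.418  -0.1077] r 0.06662425260503198 n 94 local 0.4259460271826512 -0.06970403931424951
pot px [202.6951 187.8872] ztop 0.21595479702575285 c [0.5935 0.1687] r 0.03131573634628991 n 51 local 0.5759749440400627 0.22133179611170894
pot px [323.1503 199.9287] ztop 0.08481960783774994 c [ 0.4227 -0.1054] r 0.06613845812644342 n 131 local 0.4304983690150111 -0.06700054110732209
```

View pics/s5.png

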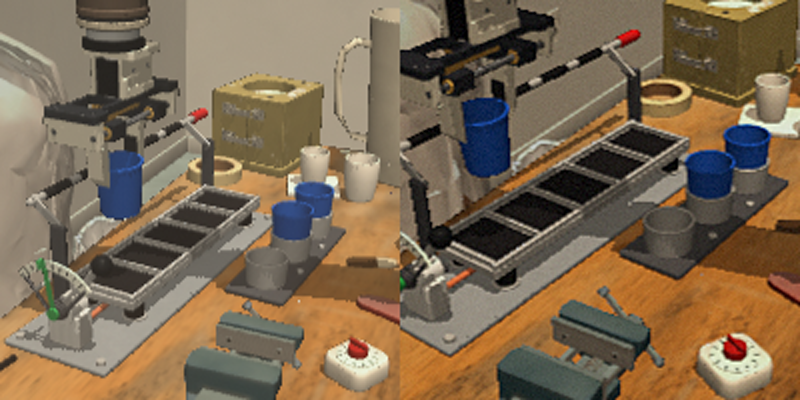

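The side and scene views show pot_2 held upright over pen 5, and pot_1 and pot_5 still seated. I'll lower it.

apply_moves --pt "50 0 0 -0.6 0" --pt "50 0 0 -0.5 0" --pt "50 0 0 -0.3 0" --pt "50 0 0 -0.15 0" --pt "50 0 0 -0.1 0" --pt "50 0 0 -0.03 0" --pt "50 0 0 0 0" --pt "50 0 0 0 0" --newtons 35

```text
clock: 12.75
position: [0.5982, 0.1659, 0.0927]
ee_rot: [0.138, 3.135, 0.001]
force: [-2.9, -4.0, 12.4]
width: 0.664
gripper_force: 35.0
```

apply_moves --pt "50 0 0 0.04 0" --pt "76 0 0 0 0" --pt "76 0 0 0 0" --pt "84 0 0 0 0" --pt "84 0 0 0 0" --pt "84 0 0 0.5 0" --pt "84 0 0 0.8 0" --pt "84 0 0 0.5 0" --pt "84 -0.7 -0.5 0 0" --pt "84 -0.7 -0.5 0 0" --pt "84 -0.7 -0.5 0 0" --pt "84 0 0 0 0"

```text
clock: 14.25
position: [0.4673, 0.0746, 0.2004]
ee_rot: [-0.141, -3.137, -0.001]
force: [1.6, 1.4, -0.3]
width: 0.84
gripper_force: 0.0
```

```bash
python3 - <<'E'
from h import *
s=observe(); print(s["position"])
for n in("side","scene","wrist"):
    a,P,c=shot(n,n+"6"); print(n); pots(P,a)
E
```

```text
[0.4673 0.0746 0.2004]
side
pot px [310.7065 225.0707] ztop 0.08878252930801306 c [ 0.4195 -0.1079] r 0.06719951833748163 n 90 local 0.4274789410457673 -0.0697497970537849
pot px [223.0439 248.1236] ztop 0.13373626756390228 c [0.5407 0.2933] r 0.004191641893222596 n 12 local 0.5121593634830656 0.3407353018494985
scene
pot px [323.2072 199.9272] ztop 0.08434795040144528 c [ 0.4238 -0.1067] r 0.06611918388863122 n 135 local 0.4316996024183861 -0.06814467407734139
pot px [206.978  228.2326] ztop 0.11350676126893895 c [0.5811 0.1765] r 0.029727712209451775 n 121 local 0.5628444455901142 0.22805675435238945
wrist
pot px [ 94.6244 166.685 ] ztop 0.0879998996263845 c [ 0.4288 -0.0625] r 0.029672061452647655 n 1416 local 0.4327338869506662 -0.023734452607962784
pot px [ 15.1325 165.3006] ztop 0.08783500298460695 c [ 0.4214 -0.1513] r 0.02722085266224386 n 354 local 0.43328879020487715 -0.11277683282923201
pot px [379.2159 345.9628] ztop 0.29303437662706533 c [0.4507 0.1015] r 0.0015819289247908054 n 29 local 0.43974723964124246 0.14155258696149575
```

apply_moves --pt "78 -0.2 -0.77 0 0" --pt "78 -0.22 -0.77 0 0" --pt "78 -0.22 -0.77 0 0" --pt "78 0 0 -0.8 0" --pt "78 0 0 -0.7 0" --pt "78 0 0 0 0" --pt "78 0 0 0 0"

```text
clock: 15.28
position: [0.4332, -0.0616, 0.1113]
ee_rot: [0.136, 3.138, -0.001]
force: [0.5, -0.9, -0.1]
width: 0.778
gripper_force: 0.0
```

```bash
python3 - <<'E'
from h import *
s=observe(); p=s["position"]; print(p,s["ee_rot"],s["force"])
a,P,c=shot("side","side7"); b,P,c=shot("wrist","w7");pots(P,b)
cv2.imwrite("pics/s7.png",np.hstack([cv2.resize(a[150:290,240:380,::-1],(450,450),interpolation=cv2.INTER_CUBIC),cv2.resize(b[150:420,140:410,::-1],(350,450))[:, :]]) )
E
```

```text
[ 0.4332 -0.0616  0.1113] [ 0.1357  3.1378 -0.0006] [ 0.5074 -0.883  -0.0707]
pot px [112.7376 224.672 ] ztop 0.1354543930027707 c [ 0.4189 -0.1131] r 0.0006404854247875328 n 25 local 0.4273475161037656 -0.0750075557642542
pot px [275.9293 237.8836] ztop 0.08789402392081791 c [ 0.4282 -0.0633] r 0.029545117600464767 n 2458 local 0.43218271851609563 -0.02452358364571425
```

View pics/s7.png

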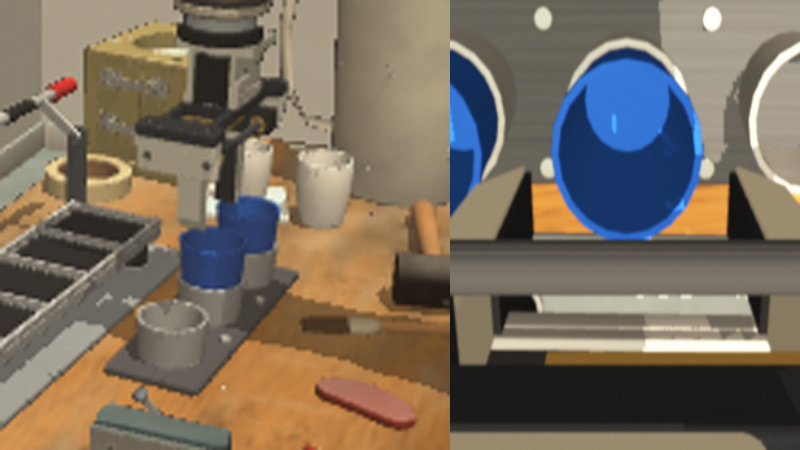

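The view shows the fingers straddling pot_1, with the -y finger in the gap to pot_5. I'll correct by -5 mm in x and -2 mm in y, then descend and grip.

apply_moves --pt "78 -0.08 -0.03 0 0" --pt "78 0 0 -0.4 0" --pt "78 0 0 -0.3 0" --pt "78 0 0 -0.23 0" --pt "78 0 0 0 0" --pt "50 0 0 0 0" --pt "50 0 0 0 0" --pt "50 0 0 0 0" --pt "50 0 0 0 0" --pt "50 0 0 0 0" --newtons 38

```text
clock: 16.62
position: [0.4275, -0.0627, 0.0551]
ee_rot: [0.135, 3.138, 0.002]
force: [-0.3, 5.8, 6.7]
width: 0.664
gripper_force: 38.0
```

apply_moves --pt "50 0 0 0.04 0" --pt "50 0 0 0.04 0" --pt "50 0 0 0.04 0" --pt "50 0 0 0.04 0" --pt "50 0 0 0.04 0" --pt "50 0 0 0.04 0" --pt "50 0 0 0.04 0" --pt "50 0 0 0.04 0" --pt "50 0 0 0.04 0" --pt "50 0 0 0.04 0" --pt "50 0 0 0 0" --newtons 38

```text
clock: 18.0
position: [0.4272, -0.0635, 0.0787]
ee_rot: [0.136, 3.138, 0.0]
force: [-0.6, 0.2, -3.0]
width: 0.662
gripper_force: 38.0
```

apply_moves --pt "50 0 0 0.4 0" --pt "50 0 0 0.5 0" --pt "50 0 0 0.4 0" --pt "50 0.4 0.2 0 0" --pt "50 0.6 0.32 0 0" --pt "50 0.6 0.32 0 0" --pt "50 0.6 0.3 0 0" --pt "50 0.4 0.2 0 0" --pt "50 0 0 0 0" --pt "50 0 0 0 0"

```text
clock: 19.25
position: [0.5823, 0.0164, 0.1561]
ee_rot: [-0.137, -3.137, 0.001]
force: [-1.2, -0.1, -2.9]
width: 0.662
gripper_force: 38.0
```

```bash
python3 - <<'E'
from h import *
s=observe(); p=s["position"]; print(p,p@EX,p@EY,s["force"])
for n in("side","scene"):
    a,P,c=shot(n,n+"8"); print(n); pots(P,a)
E
```

```text
[0.5823 0.0164 0.1561] 0.5784181464224364 0.06868205745246073 [-1.1697 -0.1022 -2.9207]
side
pot px [249.553  204.9044] ztop 0.19480001081251969 c [0.5869 0.0194] r 0.036124381535529715 n 15 local 0.5827650029371241 0.07207745073363148
pot px [316.7289 219.4762] ztop 0.08857019358894343 c [ 0.4198 -0.1531] r 0.029721547621515704 n 48 local 0.4318142362669701 -0.11477196140654534
pot px [223.0676 247.9775] ztop 0.133239954247954 c [0.5421 0.2934] r 0.004894066247489027 n 13 local 0.5135627342731416 0.340923593860471
scene
pot px [246.6962 175.4688] ztop 0.1912699791473334 c [0.5781 0.0188] r 0.03331572122859311 n 17 local 0.5740471478207321 0.07065081701759449
pot px [333.0212 192.5624] ztop 0.08394038667340914 c [ 0.4201 -0.1517] r 0.029842953543786698 n 87 local 0.4320476869040065 -0.11329383161262654
pot px [207.0521 228.2051] ztop 0.11347979210913911 c [0.5809 0.1761] r 0.029811018392514606 n 120 local 0.5627335598149318 0.22763913234163782
```

apply_moves --pt "50 0 0 -0.5 0" --pt "50 0 0 -0.4 0" --pt "50 0 0 -0.15 0" --pt "50 0 0 -0.07 0" --pt "50 0 0 0 0" --pt "50 0 0 0 0"

```text
clock: 20.1
position: [0.5836, 0.0169, 0.0901]
ee_rot: [0.136, 3.137, 0.0]
force: [0.4, -0.0, -2.9]
width: 0.667
gripper_force: 38.0
```

apply_moves --pt "50 0 0 -0.03 0" --pt "50 0 0 -0.03 0" --pt "50 0 0 0 0"

```text
clock: 20.48
position: [0.583, 0.0169, 0.0856]
ee_rot: [-0.136, -3.138, 0.0]
force: [0.3, -0.5, -2.5]
width: 0.664
gripper_force: 38.0
```

apply_moves --pt "50 0 0 -0.025 0" --pt "50 0 0 -0.025 0" --pt "50 0 0 0 0" --pt "50 0 0 0 0"

```text
clock: 20.98
position: [0.5835, 0.0169, 0.0841]
ee_rot: [0.137, 3.138, 0.001]
force: [-5.0, 0.2, 13.5]
width: 0.664
gripper_force: 38.0
```

apply_moves --pt "50 0 0 0.03 0" --pt "76 0 0 0 0" --pt "76 0 0 0 0" --pt "84 0 0 0 0" --pt "84 0 0 0 0" --pt "84 0 0 0.5 0" --pt "84 0 0 0.8 0" --pt "84 0 0 0.5 0" --pt "80 -0.9 0 0 0" --pt "80 -0.9 -0.4 0 0" --pt "80 -0.6 -0.7 0 0" --pt "80 -0.32 -0.9 0 0"

```text
clock: 22.48
position: [0.4182, -0.1031, 0.1927]
ee_rot: [0.132, 3.139, 0.002]
force: [1.4, -0.5, 1.2]
width: 0.798
gripper_force: 0.0
```

apply_moves --pt "78 0 -0.87 0 0" --pt "78 0 0 -0.7 0" --pt "78 0 0 -0.6 0" --pt "78 0 0 0 0" --pt "78 0 0 0 0"

```text
clock: 23.1
position: [0.4204, -0.1555, 0.1155]
ee_rot: [0.137, 3.138, -0.0]
force: [0.2, -0.7, -0.3]
width: 0.782
gripper_force: 0.0
```

```bash
python3 - <<'E'
from h import *
s=observe(); p=s["position"]; print(p,s["force"])
for n in("side","scene","wrist"):
    a,P,c=shot(n,n+"9"); print(n); pots(P,a)
E
```

```text
[ 0.4204 -0.1555  0.1155] [ 0.2468 -0.7022 -0.2911]
side
pot px [316.7331 219.5451] ztop 0.08820804064689311 c [ 0.4192 -0.1531] r 0.030059440276280984 n 46 local 0.4312718972855901 -0.11475453377760238
pot px [247.0582 226.3213] ztop 0.11724197517316022 c [0.5828 0.0171] r 0.02946624423505225 n 67 local 0.5789409228769721 0.06940803971058225
pot px [223.0195 248.145 ] ztop 0.13319119659021242 c [0.5416 0.2938] r 0.004599847419859289 n 14 local 0.512981932214233 0.341250077720815
scene
pot px [332.9953 192.5849] ztop 0.08518440941261572 c [ 0.4201 -0.1515] r 0.03009214390267318 n 68 local 0.4319687197467972 -0.11314161861213205
pot px [246.0386 200.2471] ztop 0.11310680427345232 c [0.5832 0.0196] r 0.029570939421275658 n 92 local 0.5791261586727238 0.0719169469811788
pot px [207.0186 228.2317] ztop 0.11349418747334125 c [0.5809 0.1761] r 0.029657910823117365 n 124 local 0.5627223158786973 0.22763089763461367
wrist
pot px [280.3143 241.2913] ztop 0.08782015960968731 c [ 0.4198 -0.1551] r 0.029533852899407007 n 2240 local 0.43202604193771876 -0.11672290585301369
```

apply_moves --pt "78 0 0 -0.45 0" --pt "78 0 0 -0.35 0" --pt "78 0 0 -0.2 0" --pt "78 0 0 0 0" --pt "50 0 0 0 0" --pt "50 0 0 0 0" --pt "50 0 0 0 0" --pt "50 0 0 0 0" --pt "50 0 0 0 0" --newtons 38

```text
clock: 24.38
position: [0.4205, -0.1545, 0.0552]
ee_rot: [0.135, 3.138, 0.002]
force: [-0.2, 5.2, 6.7]
width: 0.666
gripper_force: 38.0
```

apply_moves --pt "50 0 0 0.04 0" --pt "50 0 0 0.04 0" --pt "50 0 0 0.04 0" --pt "50 0 0 0.04 0" --pt "50 0 0 0.04 0" --pt "50 0 0 0.04 0" --pt "50 0 0 0.04 0" --pt "50 0 0 0.04 0" --pt "50 0 0 0.04 0" --pt "50 0 0 0.04 0" --pt "50 0 0 0 0" --newtons 38

```text
clock: 25.75
position: [0.42, -0.1554, 0.0787]
ee_rot: [0.137, 3.138, -0.0]
force: [-0.1, -0.4, -2.1]
width: 0.664
gripper_force: 38.0
```

apply_moves --pt "50 0 0 0.4 0" --pt "50 0 0 0.5 0" --pt "50 0 0 0.4 0" --pt "50 0.4 0.06 0 0" --pt "50 0.6 0.1 0 0" --pt "50 0.6 0.1 0 0" --pt "50 0.5 0.08 0 0" --pt "50 0.32 0.05 0 0" --pt "50 0 0 0 0" --pt "50 0 0 0 0"

```text
clock: 27.0
position: [0.564, -0.1322, 0.1562]
ee_rot: [-0.137, -3.137, 0.0]
force: [-0.3, -1.3, -2.4]
width: 0.66
gripper_force: 38.0
```

```bash
python3 - <<'E'
from h import *
s=observe(); p=s["position"]; print(p,p@EX,p@EY,s["force"])
a,P,c=shot("side","side10"); b,Pb,cb=shot("scene","scene10"); pots(P,a); pots(Pb,b)
cv2.imwrite("pics/s10.png",cv2.resize(np.hstack([a[120:320,160:360,::-1],b[120:320,160:360,::-1]]),(800,400),interpolation=cv2.INTER_CUBIC))
E
```

```text
[ 0.564  -0.1322  0.1562] 0.5736083488024132 -0.08099945578420557 [-0.3283 -1.2613 -2.4434]
pot px [274.3378 191.0709] ztop 0.19543610766402802 c [ 0.5641 -0.1292] r 0.035503624603366896 n 14 local 0.5734062478263933 -0.07801951538418957
pot px [247.0421 226.2966] ztop 0.11667639370476572 c [0.5833 0.0168] r 0.029918288149244385 n 61 local 0.5793807999641853 0.06917734115542232
pot px [223.0195 248.145 ] ztop 0.13294491394362376 c [0.5408 0.294 ] r 0.004373121304879642 n 12 local 0.512140035040626 0.3413986974949863
pot px [284.1139 156.8059] ztop 0.1895388370901869 c [ 0.563  -0.1305] r 0.030466205271573087 n 30 local 0.5724468770251002 -0.07941681202228937
pot px [246.1057 200.2414] ztop 0.11322187114274124 c [0.5831 0.0194] r 0.029735650625882903 n 96 local 0.5790040641249775 0.07175442127444781
pot px [207.0046 228.2216] ztop 0.11334440126629748 c [0.5812 0.1761] r 0.029687508130960636 n 121 local 0.5630611093426434 0.22764530231922447
```

View pics/s10.png

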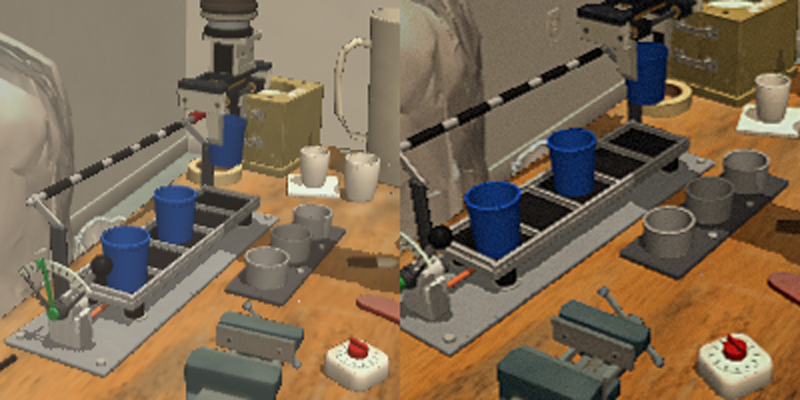

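Both views show pot_2 (shifted but upright inside pen 5), pot_1 in pen 3 and pot_5 held over pen 1. I'll lower it.

apply_moves --pt "50 0 0 -0.5 0" --pt "50 0 0 -0.35 0" --pt "50 0 0 -0.2 0" --pt "50 0 0 -0.1 0" --pt "50 0 0 -0.03 0" --pt "50 0 0 -0.03 0" --pt "50 0 0 0 0" --pt "50 0 0 0 0"

```text
clock: 28.1
position: [0.5656, -0.132, 0.0844]
ee_rot: [0.136, 3.138, -0.0]
force: [-0.2, -0.5, 0.9]
width: 0.666
gripper_force: 38.0
```

apply_moves --pt "50 0 0 -0.015 0" --pt "76 0 0 0 0" --pt "76 0 0 0 0" --pt "84 0 0 0 0" --pt "84 0 0 0 0" --pt "84 0 0 0.5 0" --pt "84 0 0 0.8 0" --pt "84 0 0 0.8 0" --pt "84 -0.8 0.3 0.5 0" --pt "84 -0.8 0.6 0 0" --pt "84 -0.4 0.7 0 0" --pt "84 0 0 0 0"

```text
clock: 29.6
position: [0.4434, -0.0327, 0.2391]
ee_rot: [-0.128, -3.138, -0.004]
force: [-0.4, -1.0, 0.4]
width: 0.844
gripper_force: 0.0
```

```bash
python3 - <<'E'
from h import *
s=observe(); p=s["position"]; print(p,s["force"])
for n in("side","scene","wrist"):
    a,P,c=shot(n,n+"11"); print(n); pots(P,a)
    k,l,st,ce=cv2.connectedComponentsWithStats(mask(a,"red").astype(np.uint8))
    for i in range(1,k):
        q=P[l==i]; q=q[~np.isnan(q[:,0])]
        if st[i,4]>15 and len(q) and np.median(q[:,0])>.5 and np.median(q[:,1])<-.1: print("grip",ce[i],np.median(q,0),np.median(q,0)@EX,np.median(q,0)@EY,q.min(0),q.max(0))
E
```

```text
[ 0.4434 -0.0327  0.2391] [-0.3714 -1.0379  0.3869]
side
pot px [271.4278 210.3494] ztop 0.11717656333162843 c [ 0.5642 -0.1317] r 0.03035376027406746 n 54 local 0.573788126507219 -0.0804246350001189
pot px [247.024 226.298] ztop 0.11710215910297361 c [0.5828 0.0175] r 0.029827805512987395 n 67 local 0.5788895075161964 0.06983925657165416
pot px [223.0359 248.1289] ztop 0.13329596338378705 c [0.5401 0.2944] r 0.00334475839280586 n 11 local 0.5114783875147925 0.3417055662321991
grip [259.7143 176.6571] [ 0.6459 -0.2267  0.1618] 0.6636159590093669 -0.16778103094386604 [ 0.64   -0.2549  0.1541] [ 0.6539 -0.2066  0.169 ]
scene
pot px [282.1496 179.6232] ztop 0.11267763822636945 c [ 0.5646 -0.1298] r 0.0301576111261284 n 79 local 0.5740194444964323 -0.07847677482443241
pot px [245.9434 200.2453] ztop 0.11327691083241488 c [0.5836 0.0197] r 0.02997449925663501 n 94 local 0.5794539276350698 0.07202990936482716
pot px [207.0058 228.2251] ztop 0.11361927541414166 c [0.5811 0.1761] r 0.029648834210523906 n 123 local 0.5628774155929308 0.22759197065437078
grip [274.0889 137.5111] [ 0.6476 -0.2273  0.1594] 0.6654149081863845 -0.1682152416742188 [ 0.642  -0.2486  0.1521] [ 0.6552 -0.2091  0.1641]
wrist
pot px [193.1461 348.4746] ztop 0.33914474084196145 c [ 0.4194 -0.0521] r 0.0021584905591683135 n 100 local 0.4223353918122072 -0.014152006704501152
pot px [348.0942 343.3854] ztop 0.3309741409967061 c [ 0.4218 -0.0191] r 0.00620875416180097 n 57 local 0.4218238277567369 0.0188962829263244
```

View pics/wrist11.png

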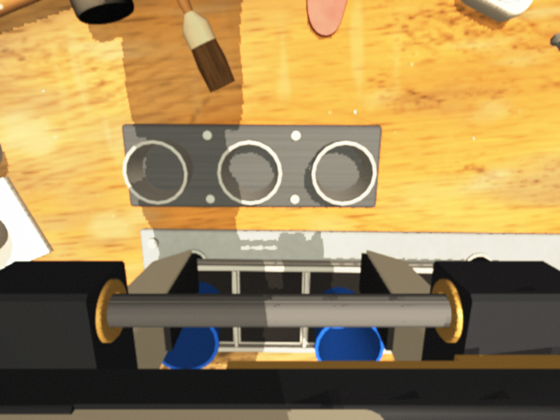

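All three pots stand in pens (rims at z≈0.113 to 0.117), and the wrist view shows the three holder wells empty. Next is the bar; I'll check clearances for gripping the red sleeve across x.

```bash
python3 - <<'E'
from h import *
print(observe()["joints"])
for n in("side11","scene11"):
    a,P,c=ld(n); X=P@EX; Y=P@EY; Z=P[...,2]
    for x0 in np.arange(.52,.84,.04):
        print(n,round(x0,2),[ (lambda q: round(float(q.max()),3) if len(q) else 0)(Z[(X>x0)&(X<x0+.04)&(Y>y0)&(Y<y0+.04)&(Z<.5)]) for y0 in np.arange(-.36,-.04,.04)])
E
```

```text
[-0.5622  0.1245  0.594   2.0006 -0.0806  1.0382  1.5528]
side11 0.52 [0.076, 0.078, 0.014, 0.005, 0.005, 0.049, 0.118, 0.118]
side11 0.56 [0.154, 0.005, 0.005, 0.004, 0, 0, 0.118, 0.119]
side11 0.6 [0.153, 0.006, 0.004, 0.004, 0, 0.137, 0.14, 0.118]
side11 0.64 [0.155, 0.003, 0, 0, 0.169, 0.168, 0.166, 0.165]
side11 0.68 [0.154, 0, 0.028, 0.029, 0, 0, 0.004, 0.006]
side11 0.72 [0.152, 0.028, 0.029, 0.006, 0, 0.003, 0.006, 0.004]
side11 0.76 [0, 0, 0, 0, 0, 0, 0, 0]
side11 0.8 [0, 0, 0, 0, 0, 0, 0, 0]
scene11 0.52 [0.072, 0.073, 0.009, 0.001, 0.002, 0.011, 0.115, 0.115]
scene11 0.56 [0.15, 0.001, 0.001, 0.001, -0.0, 0, 0.114, 0.115]
scene11 0.6 [0.151, 0.0, 0.009, 0.0, 0, 0.136, 0.137, 0.114]
scene11 0.64 [0.149, 0.024, 0.025, -0.001, 0.164, 0.164, 0.161, 0.162]
scene11 0.68 [0.14, 0.023, 0, -0.0, 0.0, -0.0, 0, 0]
scene11 0.72 [0.038, 0.023, 0.023, -0.0, 0.001, 0.0, 0, -0.001]
scene11 0.76 [0, 0, 0, 0, 0, 0, 0, 0]
scene11 0.8 [0, 0, 0, 0, 0, 0, 0, 0]
```

```bash
python3 - <<'E'
from h import *
for n in("side11","scene11"):
    a,P,c=ld(n); X=P[...,0]; Y=P[...,1]; Z=P[...,2]
    for y0 in(-.4,-.3,-.2,-.1,0,.1): 
        s=(Y>y0)&(Y<y0+.1)&(Z>.1)&(Z<.6)&(X>.7); print(n,round(y0,1),s.sum(),np.percentile(X[s],[1,50]) if s.sum() else 0)
    s=(Y>-.5)&(Y<.2)&(np.abs(Z)<.01); print("table far x",np.percentile(X[s],[99,99.9]))
E
```

```text
side11 -0.4 2303 [1.7497 1.7594]
side11 -0.3 2597 [1.7395 1.7557]
side11 -0.2 1069 [1.7408 1.7587]
side11 -0.1 1005 [0.7747 0.8623]
side11 0 3381 [0.7705 0.8722]
side11 0.1 5532 [0.7895 0.8706]
table far x [1.7582 1.7651]
scene11 -0.4 2110 [1.75   1.7611]
scene11 -0.3 2530 [1.7398 1.7584]
scene11 -0.2 2674 [0.857  1.7589]
scene11 -0.1 2429 [0.7775 0.9006]
scene11 0 4816 [0.7711 0.8637]
scene11 0.1 6321 [0.7887 0.864 ]
table far x [0.8559 1.7664]
```

apply_moves --pt "55 0.38 -0.36 0 -0.35" --pt "55 0.38 -0.36 0 -0.35" --pt "55 0.38 -0.36 0 -0.35" --pt "55 0.38 -0.36 0 -0.35" --pt "55 0.38 -0.36 0 -0.35" --pt "55 0.38 -0.36 0 -0.35" --pt "55 0.38 -0.36 0 -0.35" --pt "55 0.38 -0.36 0 -0.35" --pt "55 0.39 -0.35 0 -0.34" --pt "55 0 0 0 0" --pt "55 0 0 0 0"

```text
clock: 31.12
position: [0.6504, -0.2306, 0.2384]
ee_rot: [-2.314, -2.125, 0.002]
force: [-0.5, 0.5, -0.6]
width: 0.549
gripper_force: 0.0
```

```bash
python3 - <<'E'
from h import *
s=observe(); p=s["position"]; print(p,s["joints"]); M=R.from_rotvec(s["ee_rot"]).as_matrix(); print(M)
a,P,c=shot("wrist","w12"); h=mask(a,"red"); 
k,l,st,ce=cv2.connectedComponentsWithStats(h.astype(np.uint8))
for i in range(1,k):
    if st[i,4]>30: q=P[l==i]; print(st[i],np.nanmedian(q,0),np.nanmin(q,0),np.nanmax(q,0))
E
```

```text
[ 0.6504 -0.2306  0.2384] [-0.2475  0.6663  0.9178  1.4243 -0.5313  1.3116  0.6162]
[[ 0.0852  0.9964 -0.0013]
 [ 0.9964 -0.0852 -0.0008]
 [-0.0009 -0.0012 -1.    ]]
[ 270  190   27   63 1554] [ 0.654  -0.2294  0.1648] [ 0.6432 -0.2948  0.0024] [ 0.6653 -0.2091  0.168 ]
```

View pics/w12.png

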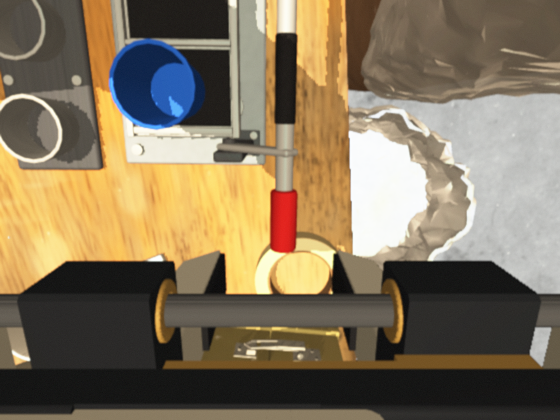

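The wrist view shows the red sleeve at (283,222) between the fingers, at world x≈0.654 with its top at z 0.168. I'll descend and grip.

apply_moves --pt "55 0.06 0 -0.6 0" --pt "55 0 0 -0.5 0" --pt "55 0 0 -0.3 0" --pt "55 0 0 -0.14 0" --pt "55 0 0 0 0" --pt "10 0 0 0 0" --pt "10 0 0 0 0" --pt "10 0 0 0 0" --pt "10 0 0 0 0" --pt "10 0 0 0 0" --pt "10 0 0 0 0" --newtons 25

```text
clock: 32.55
position: [0.6538, -0.2297, 0.1467]
ee_rot: [-2.315, -2.123, 0.001]
force: [-5.4, 1.3, 3.7]
width: 0.199
gripper_force: 25.0
```

apply_moves --pt "10 -0.2 0.02 0.16 0" --pt "10 -0.24 0.02 0.095 0" --pt "10 -0.195 0.02 0.025 0" --pt "10 0 0 0 0" --newtons 28

```text
clock: 33.05
position: [0.6261, -0.2271, 0.17]
ee_rot: [2.298, 2.116, 0.019]
force: [17.0, 0.7, 23.7]
width: 0.2
gripper_force: 28.0
```

apply_moves --pt "10 -0.05 0.01 0.14 0" --pt "10 -0.055 0 0 0" --pt "10 -0.12 0.01 -0.01 0" --pt "10 -0.11 0.01 -0.02 0" --pt "10 -0.12 0.01 -0.05 0" --pt "10 -0.115 0.01 -0.055 0" --pt "10 0 0 0 0" --newtons 28

```text
clock: 33.92
position: [0.5874, -0.2232, 0.1666]
ee_rot: [2.306, 2.12, 0.01]
force: [9.8, 0.7, 9.0]
width: 0.198
gripper_force: 28.0
```

apply_moves --pt "10 -0.08 0.005 -0.07 0" --pt "10 -0.08 0.005 -0.07 0" --pt "10 -0.065 0.005 -0.085 0" --pt "10 -0.06 0.005 -0.09 0" --pt "10 -0.04 0.005 -0.1 0" --pt "10 -0.04 0 -0.1 0" --pt "10 -0.015 0 -0.105 0" --pt "10 -0.01 0 -0.11 0" --pt "10 0 0 -0.03 0" --pt "10 0 0 0 0" --newtons 28

```text
clock: 35.17
position: [0.5614, -0.2207, 0.1194]
ee_rot: [2.311, 2.123, 0.006]
force: [1.4, 4.0, 8.1]
width: 0.197
gripper_force: 28.0
```

apply_moves --pt "10 0 0 -0.04 0" --pt "10 0 0 -0.04 0" --pt "10 0 0 0 0" --pt "10 0 0 0 0"

```text
clock: 35.67
position: [0.561, -0.2207, 0.1145]
ee_rot: [2.312, 2.124, 0.005]
force: [1.9, 4.0, 6.8]
width: 0.198
gripper_force: 28.0
```

```bash
python3 - <<'E'
from h import *
print(observe()["position"],observe()["force"])
a,P,c=shot("side","side13"); b,Pb,cb=shot("scene","scene13"); pots(P,a); pots(Pb,b)
cv2.imwrite("pics/s13.png",cv2.resize(np.hstack([a[120:320,160:360,::-1],b[120:320,160:360,::-1]]),(800,400),interpolation=cv2.INTER_CUBIC))
E
```

```text
[ 0.561  -0.2207  0.1145] [1.8545 3.9858 6.8156]
pot px [271.9751 211.2845] ztop 0.12971315711931425 c [ 0.5733 -0.0989] r 0.019753088479148223 n 20 local 0.5798440591532199 -0.046983928851497034
pot px [247.7217 227.6606] ztop 0.13042969680296443 c [0.4623 0.0601] r 0.12117160175619239 n 29 local 0.45506322652777004 0.10139662772143875
pot px [223.2987 248.5352] ztop 0.13431838734698479 c [0.4988 0.2055] r 0.09772509434553497 n 17 local 0.4782639830637515 0.24952771607995633
pot px [282.6054 180.772 ] ztop 0.12530483731213304 c [ 0.553 -0.114] r 0.02434753063454908 n 30 local 0.5610544986305723 -0.06383658163850821
pot px [246.7561 201.8331] ztop 0.12603896126799696 c [0.6155 0.0299] r 0.04002182407012425 n 34 local 0.6103159502542226 0.08513642582837244
pot px [207.3514 228.7341] ztop 0.12329721413515678 c [0.6174 0.1803] r 0.02622639244956212 n 29 local 0.5986484870195969 0.23504208317769087
```

View pics/s13.png

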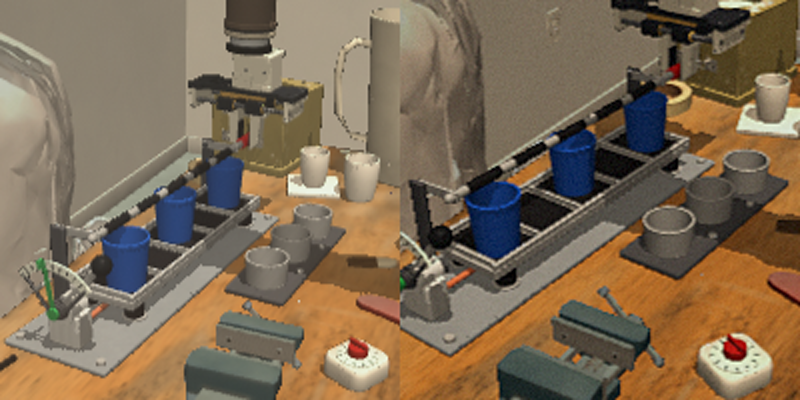

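The bar is over the pots, but there's no stop reaction yet. I'll keep pressing down in small steps.

apply_moves --pt "10 0 0 -0.05 0" --pt "10 0 0 0 0" --pt "10 0 0 -0.05 0" --pt "10 0 0 0 0" --pt "10 0 0 0 0"

```text
clock: 36.4
position: [0.561, -0.221, 0.1102]
ee_rot: [2.312, 2.123, 0.007]
force: [-4.5, 8.4, 28.5]
width: 0.195
gripper_force: 28.0
```

apply_moves --pt "10 0 0 0.05 0" --pt "55 0 0 0 0" --pt "55 0 0 0 0" --pt "55 0 0 0 0" --pt "55 0 0 0.5 0" --pt "55 0 0 0.9 0" --pt "55 0 0 0.8 0" --pt "55 0 0 0 0" --pt "55 0 0 0 0"

```text
clock: 37.52
position: [0.5585, -0.2213, 0.2418]
ee_rot: [-2.314, -2.124, -0.0]
force: [-0.4, 1.2, -0.6]
width: 0.551
gripper_force: 0.0
```

```bash
python3 - <<'E'
from h import *
print(observe()["position"],observe()["force"])
for n in("side","scene","wrist"):
    a,P,c=shot(n,n+"14")
    X,Y,Z=P@EX,P@EY,P[...,2]
    for y0 in (-.15,-.03,0.03,.11,.16,.26): # bar strip between pots
        s=(np.abs(Y-y0)<.012)&(X>.54)&(X<.62)&(Z>.105)&(Z<.2)
        if s.sum()>3: print(n,y0,s.sum(),"Xmed",np.median(X[s]),"Zmax",np.percentile(Z[s],95))
    k,l,st,ce=cv2.connectedComponentsWithStats(mask(a,"red").astype(np.uint8))
    for i in range(1,k):
        q=P[l==i]; q=q[~np.isnan(q[:,0])]
        if st[i,4]>15 and len(q) and .5<np.median(q[:,0])<.7 and np.median(q[:,1])<-.1: m=np.median(q,0); print("grip",m,m@EX,m@EY,np.percentile(q,[2,98],axis=0)[:,2])
E
```

```text
[ 0.5585 -0.2213  0.2418] [-0.4015  1.2224 -0.5717]
side -0.15 24 Xmed 0.5726651147047587 Zmax 0.1347330690283678
side -0.03 16 Xmed 0.5742696747741396 Zmax 0.13317146871039634
side 0.03 33 Xmed 0.5752528785779458 Zmax 0.13223785991542122
side 0.11 32 Xmed 0.5753585124885225 Zmax 0.1324797842288854
side 0.16 30 Xmed 0.5761107954207684 Zmax 0.13318242235545105
side 0.26 142 Xmed 0.5776382173155916 Zmax 0.13299421969954117
grip [ 0.5548 -0.2158  0.1318] 0.5719740050901936 -0.16503552948596464 [0.1225 0.1359]
scene -0.15 40 Xmed 0.5746484446688109 Zmax 0.1313589020674528
scene -0.03 26 Xmed 0.5751943296210775 Zmax 0.12859288814637357
scene 0.03 36 Xmed 0.5756494786077614 Zmax 0.12868011017023376
scene 0.11 59 Xmed 0.5767844280499965 Zmax 0.12911845999458557
scene 0.16 44 Xmed 0.5765033994101723 Zmax 0.12924655246030986
scene 0.26 166 Xmed 0.5778613122225518 Zmax 0.12922200139097695
grip [ 0.5575 -0.2192  0.1282] 0.5749945334144675 -0.1682494529276676 [0.0572 0.1319]
wrist -0.15 652 Xmed 0.5785829264253848 Zmax 0.1345993660242583
wrist -0.03 476 Xmed 0.5798485506923875 Zmax 0.13183523628273058
grip [ 0.5613 -0.2209  0.1331] 0.5789274858371906 -0.16959861115502559 [0.1271 0.1352]
```

The bar is level, with the grip top at about 0.133 against 0.1325 expected. I'll press once on top of the sleeve to make sure it's on the stop.

apply_moves --pt "0 0.03 0 -0.6 0" --pt "0 0 0 -0.6 0" --pt "0 0 0 -0.3 0" --pt "0 0 0 -0.2 0" --pt "0 0 0 -0.1 0" --pt "0 0 0 -0.05 0" --pt "0 0 0 -0.04 0" --pt "0 0 0 0 0" --pt "0 0 0 0 0"

```text
clock: 38.8
position: [0.5614, -0.222, 0.1326]
ee_rot: [2.314, 2.123, 0.005]
force: [-9.4, 6.9, 31.0]
width: 0.003
gripper_force: 16.2
```

The bar is rigid at z 0.1326, with 31 N reaction exactly at the expected sleeve-top height, so it's fully down. Now back to the throttle.

apply_moves --pt "0 0 0 0.7 0" --pt "20 0 0 0.9 0" --pt "60 0 0.4 0.5 0.2" --pt "60 0 0.7 0 0.35" --pt "60 0 0.85 0 0.35" --pt "60 0 0.85 0 0.35" --pt "60 0 0.85 0 0.35" --pt "60 0 0.85 0 0.35" --pt "60 0 0.85 0 0.35" --pt "60 0 0.85 0 0.35" --pt "60 0 0.85 0 0.35" --pt "60 0 0.85 0 0.15" --newtons 6

```text
clock: 40.3
position: [0.5609, 0.2539, 0.2561]
ee_rot: [0.123, 3.137, 0.002]
force: [1.0, -0.8, 0.8]
width: 0.597
gripper_force: 0.0
```

apply_moves --pt "60 -0.15 0.5 0 0" --pt "60 -0.13 0.2 0 0" --pt "60 0 0 0 0" --pt "60 0 0 0 0"

```text
clock: 40.8
position: [0.5445, 0.2924, 0.2554]
ee_rot: [0.132, 3.138, -0.001]
force: [0.6, -0.9, -0.3]
width: 0.602
gripper_force: 0.0
```

```bash
python3 - <<'E'
from h import *
s=observe(); print(s["position"],R.from_rotvec(s["ee_rot"]).as_matrix()[:,1],s["joints"])
for n in("side","scene"):
    a,P,c=shot(n,n+"15"); X,Y,Z=P@EX,P@EY,P[...,2]
    s=(X>.55)&(X<.61)&(Y>.2)&(Y<.33)&(Z>.118)&(Z<.14)
    print(n,"bar end Y",np.percentile(Y[s],[90,99]))
a,P,c=shot("wrist","w15"); s=np.linalg.norm(P-np.array([.5449,.2967,.135]),axis=-1)<.02; m=s&mask(a,"black"); q=P[m]; print(m.sum(),np.median(q,0),np.percentile(q,[2,98],axis=0))
E
```

```text
[0.5445 0.2924 0.2554] [ 0.0843  0.9964 -0.0003] [-0.9514  0.4296  0.547   1.5827 -0.2343  1.1948  1.1279]
side bar end Y [0.2709 0.2767]
scene bar end Y [0.2724 0.2797]
561 [0.5474 0.2906 0.145 ] [[0.5392 0.2805 0.1388]
 [0.5584 0.301  0.1486]]
```

View pics/w15.png

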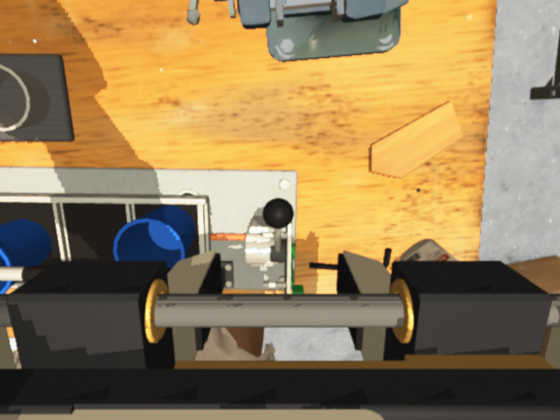

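The wrist view shows the ball at (278,213), centred between the fingers; pot_2 is clear at (150,250). I'll descend and grip.

apply_moves --pt "60 0.03 -0.03 -0.6 0" --pt "60 0 0 -0.7 0" --pt "60 0 0 -0.5 0" --pt "60 0 0 -0.29 0" --pt "60 0 0 0 0" --pt "10 0 0 0 0" --pt "10 0 0 0 0" --pt "10 0 0 0 0" --pt "10 0 0 0 0" --pt "10 0 0 0 0" --pt "10 0 0 0 0" --newtons 8

```text
clock: 42.32
position: [0.5458, 0.2919, 0.13]
ee_rot: [0.13, 3.139, -0.001]
force: [-1.5, -2.8, 6.3]
width: 0.262
gripper_force: 8.0
```

apply_moves --pt "10 0.19 -0.02 0.14 0" --pt "10 0.21 -0.02 0.11 0" --pt "10 0.225 -0.02 0.075 0" --pt "10 0.23 -0.02 0.04 0" --pt "10 0.235 -0.02 0.01 0" --pt "10 0.2 -0.02 -0.02 0" --pt "10 0 0 0 0" --pt "10 0 0 0 0" --newtons 10

```text
clock: 43.32
position: [0.6239, 0.2844, 0.1511]
ee_rot: [0.13, 3.137, -0.001]
force: [1.1, -5.5, -0.1]
width: 0.26
gripper_force: 10.0
```

apply_moves --pt "60 0 0 0 0" --pt "60 0 0 0 0" --pt "60 0 0 0 0" --pt "60 0 0 0.6 0" --pt "60 0 0 0.9 0" --pt "60 -0.5 -0.8 0.4 0" --pt "60 -0.5 -0.8 0 0" --pt "60 -0.5 -0.8 0 0" --pt "60 0 0 0 0"

```text
clock: 44.45
position: [0.5313, 0.1374, 0.2656]
ee_rot: [-0.137, -3.138, -0.001]
force: [-0.5, 1.2, 0.5]
width: 0.599
gripper_force: 0.0
```

```bash
python3 - <<'E'
from h import *
print(observe()["position"])
a={n:shot(n,n+"16") for n in("scene","side")}
cv2.imwrite("pics/s16.png",np.hstack([cv2.resize(a[n][0][y:y+80,x:x+80,::-1],(400,400),interpolation=cv2.INTER_CUBIC) for n,y,x in(("scene",203,120),("side",220,140))]))
w=lambda X,Y,z:X*EX+Y*EY+[0,0,z]
for n in a:
    im,P,c=a[n]; X=P@EX
    m=mask(im,"black")&(np.linalg.norm(P-w(.595,.345,.155),axis=-1)<.03); q=np.nanmedian(P[m],0); print(n,"ball",m.sum(),np.argwhere(m).mean(0)[::-1],q@EX,q@EY,q[2])
    h=cv2.cvtColor(im,cv2.COLOR_RGB2HSV); g=(cv2.inRange(h,(45,80,30),(85,255,255))>0)&(np.linalg.norm(P-w(.584,.36,.1),axis=-1)<.06)
    v,u=np.nonzero(g); print("green v",v.min(),v.max()); q=P[g]
    A=np.polyfit(q[:,2],q@EX,1); print("pointer angle from cloud",np.arctan(A[0]))
E
```

```text
[0.5313 0.1374 0.2656]
scene ball 104 [153.9327 218.4038] 0.5898240113015982 0.3435003962852463 0.15902411128014587
green v 231 264
pointer angle from cloud 0.18601773785138867
side ball 23 [183.5217 239.5652] 0.5877245724774155 0.3459424867827844 0.1548377503491034
green v 249 279
pointer angle from cloud 0.16910622822602842
```

View pics/s16.png

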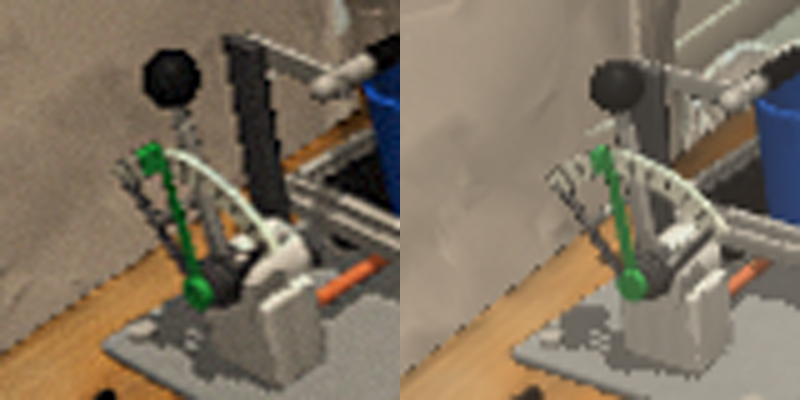

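The crops show the lever slightly less advanced than the pointer, at about 0.135 past upright against about 0.17 to 0.2. I'll get a closer top-down wrist view to measure both precisely.

apply_moves --pt "60 0.54 0.62 0 0" --pt "60 0.54 0.62 0 0" --pt "60 0.54 0.62 0 0" --pt "60 0.54 0.62 0 0" --pt "60 0 0 0 0" --pt "60 0 0 0 0"

```text
clock: 45.3
position: [0.6626, 0.2911, 0.2637]
ee_rot: [-0.126, -3.138, 0.002]
force: [-0.1, -0.5, 1.5]
width: 0.602
gripper_force: 0.0
```

```bash
python3 - <<'E'
from h import *
s=observe(); print(s["position"])
im,P,c=shot("wrist","w17")
h=cv2.cvtColor(im,cv2.COLOR_RGB2HSV); g=(cv2.inRange(h,(45,80,30),(85,255,255))>0)
X,Y,Z=P@EX,P@EY,P[...,2]; g&=(X>.5)&(X<.65)&(Y>.3)&(Y<.42)
print("green",g.sum())
for z0 in np.arange(.055,.15,.01):
    q=g&(np.abs(Z-z0)<.005)
    if q.sum()>3: print(round(z0,3),q.sum(),"X",np.median(X[q]),X[q].min(),X[q].max(),"Y",np.median(Y[q]),Y[q].min(),Y[q].max())
m=mask(im,"black")&(Z>.14)&(Z<.18)&(X>.54)&(X<.65)&(Y>.3)&(Y<.4)
q=P[m]; print("ball",m.sum(),np.median(q@EX),np.percentile(q@EX,[1,99]),np.percentile(q@EY,[1,99]),q[:,2].max())
A=np.c_[2*q,np.ones(len(q))]; f=np.linalg.lstsq(A,(q**2).sum(1),rcond=None)[0]; print("sphere",f[:3],f[:3]@EX,f[:3]@EY,np.sqrt(f[3]+f[:3]@f[:3]))
v,u=np.nonzero(g|m); print(u.min(),u.max(),v.min(),v.max()); y0,x0=max(v.min()-15,0),max(u.min()-40,0)
cv2.imwrite("pics/w17c.png",cv2.resize(im[y0:y0+110,x0:x0+140,::-1],None,fx=5,fy=5,interpolation=cv2.INTER_CUBIC)); print(x0,y0)
E
```

```text
[0.6626 0.2911 0.2637]
green 186
0.065 27 X 0.5786562187710637 0.5760332890810038 0.5900244449163841 Y 0.35414493288606735 0.352071789914326 0.3560231455212241
0.075 35 X 0.5829767215603817 0.5795794030061125 0.5889298143125163 Y 0.3540977013572914 0.35203484801019436 0.3560072311710044
0.085 5 X 0.5841922008538121 0.5835011133598008 0.5848422368432574 Y 0.35288799245573815 0.3519778899532686 0.3529490128740068
0.095 6 X 0.5860737622852172 0.5852642890485518 0.5866391295062451 Y 0.3523474696065616 0.3518978782418804 0.3528481526407061
0.105 6 X 0.5878163117963099 0.5871653583152048 0.5883669808981549 Y 0.352274319256906 0.35182695277438025 0.35273847053137375
0.115 6 X 0.5894195968126048 0.5888487492620652 0.5901144514391448 Y 0.3522003133473408 0.3517690722625664 0.35264337776342664
0.125 28 X 0.5921926102110802 0.59038012524381 0.5928631634437386 Y 0.3545132987519177 0.35168840701803467 0.359806192730715
0.135 73 X 0.5946477105196506 0.5926735197226517 0.597160081821395 Y 0.3564263858365939 0.35165038730914727 0.3604124097340224
ball 636 0.59672090052974 [0.5865 0.6076] [0.3278 0.3492] 0.1705334280140275
sphere [0.6259 0.2832 0.1583] 0.5978832694901781 0.3383211626635756 0.011585924126833312
250 294 127 178
210 112
```

View pics/w17c.png

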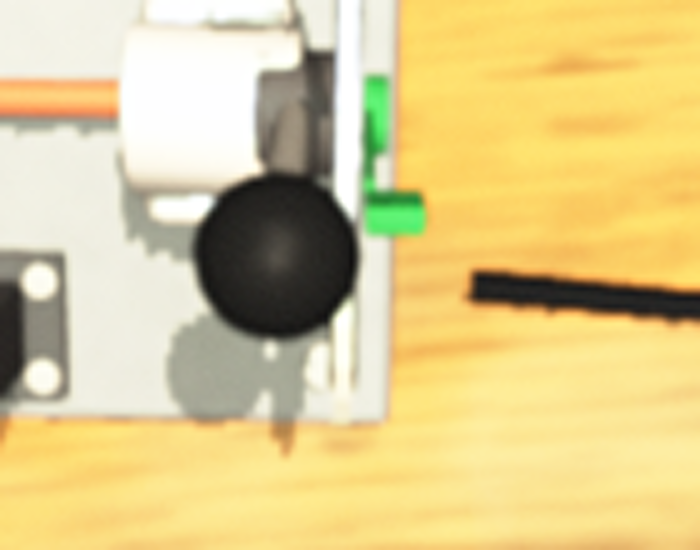

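The crop shows the ball at (266,163) and the pointer tab at (289,154). The pointer arm slope from depth is about 0.173 past upright. I'll refine the lever angle by fitting the ball's pixel arc from the idle image.

```bash
python3 - <<'E'
from h import *
from scipy.optimize import least_squares
def ballpx(n,Xg,zg):
    im,P,c=ld(n); g=cv2.cvtColor(im,cv2.COLOR_RGB2GRAY).astype(float); u0,v0=proj(Xg*EX+.343*EY+[0,0,zg],c); u0,v0=int(round(u0)),int(round(v0))
    pa=np.clip(95-g[v0-10:v0+11,u0-10:u0+11],0,None); m=(pa>15).astype(np.uint8)
    m=cv2.morphologyEx(m,cv2.MORPH_OPEN,cv2.getStructuringElement(cv2.MORPH_ELLIPSE,(7,7)))
    k,l,st,ce=cv2.connectedComponentsWithStats(m); i=1+np.argmax(st[1:,4]) if k>1 else 0
    return ce[i]+[u0-10,v0-10],st[i],c
for cam_ in("scene","side"):
    a,s1,c=ballpx(cam_+"4",.515,.135); b,s2,_=ballpx(cam_+"16",.59,.156); d,s3,_=ballpx(cam_+"1",.611,.150)
    print(cam_,a,s1,b,s2,d,s3)
    def pr(Xh,Yh,f): return np.array(proj((Xh+.095*np.sin(f))*EX+Yh*EY+[0,0,.062+.095*np.cos(f)],c))
    for zfree in (0,):
        r=least_squares(lambda t:np.r_[pr(t[0],t[1],-.698)-a,pr(t[0],t[1],t[2])-b,pr(t[0],t[1],t[3])-d],[.577,.343,.15,.35]); print(r.x,r.fun)
E
```

```text
scene [177.4842 237.4632] [  0   0  16  17 190] [153.5856 218.3333] [  4   4  12  12 111] [147.2609 217.7565] [  3   3  13  13 115]
[0.5858 0.3425 0.0761 0.3008] [ 0.0452  0.2534 -0.0609  0.177   0.0138 -0.4704]
side [214.0708 256.2877] [  4   4  17  17 212] [186.1287 239.0292] [  4   3  16  17 171] [175.7159 237.    ] [ 4  3 10 11 88]
[0.573  0.3405 0.1349 0.4492] [-0.7579 -1.9859  0.0222 -0.2061  0.7572  2.586 ]
```

```bash
python3 - <<'E'
from h import *
from scipy.optimize import least_squares
D={"scene":[(179.38,238.40),(153.93,218.40),(147.42,217.94)],"side":[(210.9,253.3),(183.4,237.2),(176.1,237.4)]}
for n in D:
    a,b,d=map(np.array,D[n]); c=cam(n)
    def pr(Xh,Yh,f): return np.array(proj((Xh+.095*np.sin(f))*EX+Yh*EY+[0,0,.062+.095*np.cos(f)],c))
    r=least_squares(lambda t:np.r_[pr(t[0],t[1],-.698)-a,pr(t[0],t[1],t[2])-b,pr(t[0],t[1],t[3])-d],[.577,.343,.15,.35]); print(n,r.x,r.fun)
    # pointer arm direction: green pixel row centroids between blobs vs projected direction
    im,P,_=ld(n+"16"); h=im.astype(float); G=np.clip(h[...,1]-np.maximum(h[...,0],h[...,2])-8,0,None); Xh,Yh=r.x[:2]
    g0={"scene":(140,170,240,255),"side":(170,200,257,270)}[n]; u=np.arange(g0[0],g0[1]); rows=np.arange(g0[2],g0[3]); 
    uc=np.array([(G[v,g0[0]:g0[1]]*u).sum()/max(G[v,g0[0]:g0[1]].sum(),1e-6) for v in rows]); k=np.polyfit(rows,uc,1)[0]
    def sl(f):
        p=[np.array(proj((Xh+q*np.sin(f))*EX+(Yh+.010)*EY+[0,0,.062+q*np.cos(f)],c)) for q in(.02,.055)]; return (p[1][0]-p[0][0])/(p[1][1]-p[0][1])
    fs=np.linspace(-.2,.6,401); s=np.array([sl(f) for f in fs]); print("pointer phi",fs[np.argmin(abs(s-k))],"slope",k,uc.round(1))
E
```

```text
scene [0.5809 0.3418 0.1255 0.3646] [ 0.0587 -0.0899 -0.0534  0.1905 -0.0073 -0.0986]
pointer phi 0.10599999999999998 slope 0.25527077294203304 [154.1 154.7 154.3 154.5 155.2 155.1 155.2 155.7 156.  156.5 156.6 156.7
 157.5 157.1 157.6]
side [0.582  0.3371 0.1516 0.385 ] [-0.0586 -0.5086 -0.0176  0.2025  0.0771  0.3766]
pointer phi 0.15599999999999997 slope 0.1983947964626837 [182.5 182.5 182.7 183.  183.2 183.3 183.5 183.5 184.1 184.5 184.5 184.5
 184.5]
```

In the same camera the lever and pointer differ by +0.02 rad (scene), -0.005 (side) and about -0.012 (wrist), so they're in line. The pots stand flat in pens 1, 3 and 5, the bar is down, and the arm is clear, so I'm handing in.

```bash
python3 - <<'E'
from h import *
for n in("side","scene"):
    a,P,c=shot(n,n+"18"); pots(P,a)
print(observe()["force"],observe()["clock"]); print(arm.sign_off())
E
```

```text
pot px [272.2222 211.35  ] ztop 0.1278226967326032 c [ 0.5123 -0.1013] r 0.05779227650705887 n 22 local 0.5193646524333915 -0.05483044896527977
pot px [247.8485 227.9394] ztop 0.1277833666302426 c [0.5717 0.039 ] r 0.025962139745277057 n 29 local 0.5658553958023191 0.0902668454918382
pot px [222.8911 248.9626] ztop 0.12514636547630825 c [0.6026 0.1797] r 0.01654614114572342 n 23 local 0.5839813639596366 0.23314675793338105
pot px [282.8527 181.0368] ztop 0.12312452567772135 c [ 0.5938 -0.1158] r 0.033691409608826814 n 30 local 0.6018468492604845 -0.06195526864681382
pot px [246.8767 202.39  ] ztop 0.12309243047321902 c [0.6107 0.0282] r 0.034304088296740025 n 37 local 0.6056438906323535 0.08297445275316687
pot px [207.4554 229.0147] ztop 0.12076169544350253 c [0.5677 0.1822] r 0.030032658487876677 n 33 local 0.5490007233166712 0.23244470512459098
[-0.4771 -0.0907  0.1054] 45.45
the job is handed in; nothing more can be done
None
```

I handed the job in at 45 s: lever brought to idle first, all three pots upright in pens 1, 3 and 5, bar fully down, and lever in line with the pointer to within about 0.02 rad by my camera measurements; the pointer looked unshifted, and the arm worked clear of the cups, though I did not re-measure them at the end.

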